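Pry the retaining clip off an axle and take the wheel off

TASK

Take the wheel off its axle. Draw the hooked pick out of its rack and lay it on the bench, then take it again by its wooden handle, and with its hook in the clip's eye pry the sprung retaining clip out of the axle's groove, so that the clip drops off the wheel into the steel tray; do not touch the clip with the fingers while it is on the axle. Then lay the pick down flat on the bench outside the tray, lift the wheel off the axle and set it down flat in the white basket without dropping it, leaving the clip lying in the tray and the other tools where they are.

Things in the scene. Friction and masses are not known exactly. Their poses are not given: they have to be found in the camera images.
- pick_shank (a point): hooked pick: middle of its bare steel bar, 8 x 8 mm, 70 mm long, which leaves the front of the handle 16 to 24 mm above the pick's underside and ends in a hook. Point: 20 mm above the underside, 80 mm ahead of the handle's middle. Axes: x along the pick from handle to hook, z up as it lies. At the start only the bar (70 mm) sticks out of the rack.
- pick_handle (a point): middle of the pick's wooden handle, 90 mm long, 20 mm wide, 24 mm high, 12 mm above its flat underside, on which the pick lies steadily with the hook down; same axes. The pick weighs about 80 g and balances some 25 mm ahead of this point. At the start the whole handle is in a bay of the rack, under its roof.
- pick_tip (a point): lower end of the pick's hook: a round pin 5 mm thick, straight down from the bar's end, tip 13 mm below the bar's underside. 115 mm ahead of the handle's middle along x, 3 mm above the level of the pick's underside; same axes
- rack_mouth (a point): low plywood rack, fixed: 160 mm wide (x), 115 mm deep (y), 46 mm high with its roof; two open bays, 71 mm wide and 40 mm high, centred 38.5 mm either side of this point, the middle of the open front, 20 mm above the bench. The front faces this frame's -y. The pick lies in one bay, the awl in the other, bars out.
- axle_top (a point): steel axle, fixed upright in the tray: 20 mm thick, this point is the centre of its top, 69 mm above the bench. The clip's groove, 16 mm thick and 6 mm high, is 8 to 14 mm below the top. z up along the axle. It carries the wheel on a square block 24 mm above the bench.
- tray_middle (a point): shallow steel tray, fixed, 170 mm (x) by 200 mm (y), rim 12 mm high, floor 4 mm above the bench; this point is the middle of its floor. The axle stands at y = -50 mm in this frame, so the free floor lies on the +y side.
- clip_ring (a point): C-shaped sprung steel clip, 24 g, 4 mm thick: centre of its ring (inner 18, outer 26 mm across, open towards its -y), at half thickness. Starts in the axle's groove, on the wheel's hub. Pulled by its eye along its +y it resists with up to about 10 N, lets go after about 9 mm and is then loose; pulled 40 mm or more it falls off the wheel into the tray.
- clip_eye (a point): centre of the clip's eye, 23 mm from the ring's centre along the clip's +y, half thickness: hole 13 mm, outside 21 mm across. Under the eye there is 10 mm of free height down to the tyre. The clip's +y is horizontal and its heading tells which way to pull.
- wheel_middle (a point): small wheel: black rubber tyre 50 mm across, 21 mm high, round a white plastic hub, 29 mm across, that stands 10 mm above the tyre; bore 23.5 mm. Point: on the axis at half height of the tyre, 10.5 mm above its underside. z along the axle. About 100 to 200 g. Starts on the axle, its underside 24 mm above the bench; free to lift 45 mm straight up once the clip is off.
- basket_in (a point): white slatted plastic basket, fixed, open on top, outside 170 x 170 mm, 45 mm high, walls 5 mm; this point is the centre of its inner floor.
- awl_handle (a point): straight awl: same handle and bar as the pick (origin mid-handle, 12 mm up) but its bar ends in a straight point, no hook; bystander in the rack's other bay
- screwdriver_mid (a point): loose screwdriver 170 mm long, 26 mm thick handle, middle of its length; bystander
- hammer_mid (a point): loose hammer 240 mm long, middle of its length; bystander
- wrench_mid (a point): loose flat wrench 180 mm long, 7 mm thick, its middle; bystander
- jar_mid (a point): loose amber jar, 48 mm across, 60 mm tall, its middle; bystander
- socket_mid (a point): loose upright steel socket, 28 mm across, 34 mm tall, its middle; bystander
- spool_mid (a point): loose round wooden block, 36 mm across, 30 mm tall, its middle; bystander

How it is judged:
By the outcome, as a careful person would: the job done as asked, in the order asked, and still so for the second after the job is handed in, with the robot touching nothing.
It also fails if it takes over 70 s, if anything falls off the work surface, if the arm or the gripper's body presses on something with over 40 N, if the wrist force passes 120 N, or if a joint passes its speed limit or range.

ROBOT

A 7-joint arm with a two-finger parallel gripper is mounted at the origin on the work surface. World frame = base frame: x ahead of the robot, y to its left, z up, the work surface at z = 0. Lengths are in m, angles in degrees, forces in N, time in s.
With the tool pointing down it reaches from about 0.4 to 0.875 m from the base axis. Payload 4.4 kg.
Tool frame: the origin (TCP) lies between the finger pads; the fingertips stand 19 mm ahead of it and the grasp point (between the pads) is the TCP; z points along the fingers, x is the direction in which the jaws open and shut, and the axes are right-handed (so a half turn about z gives the same grasp; the last joint's range is limited). The gripper opens to 85 mm and grips with 20 to 120 N. Pads are 22 mm wide; open, the fingers measure 114 mm over their backs; the gripper's body (76 mm by 85 mm) begins 54 mm behind the grasp point. The pads swing forward as they close: fully open they stand 13 mm farther back than shut.
Start: joints at [60.573, 36.005, 2.206, 86.941, -1.547, 57.084, -1.146], TCP at [0.281, -0.586, 0.25] pointing down, gripper open.
Joint ranges: [-175.42, 175.42], [-21.48, 121.26], [-71.46, 75.88], [10.55, 141.38], [-63.04, 243.04], [13.31, 113.54], [-168.57, 168.57]. Speed limits (degrees/s): [147.25, 147.25, 180, 180, 180, 180, 180].

INTERFACE

Orientations are given as [roll, pitch, yaw] about the fixed x, y, z axes, in that order (R = Rz(yaw) Ry(pitch) Rx(roll)).
In Python, from cell import robot gives the robot as it stands. The module is installed in compiled form; this text tells all that it offers.
- The arm moves only by the tool send_rows, never from a script. Its argument "commands" is a list of rows, each a list of 2 entries, a list of its own where there are three numbers: the shift along the tool's x, y, z in cm, then the turn, a rotation vector about the tool's x, y, z in degrees. A call has 1 to 20 rows; each row is the pose to reach, as a shift and turn from the pose measured when the call began, along the tool's axes at that moment; what a row does not reach only later rows make up. A row lasts 1/12 s, in which the tool goes at most 41.7 mm and 7.16 degrees, less where a joint would pass 70% of its speed; a pose out of reach is approached as far as the arm can. A call with a gripper value outside its range is refused whole. "gripper" is the opening, from 0 (shut) to 1 (fully open), set as the call begins (left out, the last holds). The fingers move at their own pace and stop on an object; "force" is the grip in N (left out, the last holds). Time passes only in rows, so rows that repeat a pose let the fingers close. It gives the time, the measured TCP pose, the force and the opening at its end, in the units of the state.
- robot.observe(): the state, without advancing time (a new reading comes with each control period).
- robot.snapshot(name): name is "side" or "top"; returns a dict with "frame" (384x512x3 uint8, red, green, blue), "K" (3x3 intrinsics, pixels), "k1" (the pictures are not rectified: a ray, as slopes to the right and down, at radius r is drawn at 1 + k1 r^2 times it, then the intrinsics apply), "rvec" (rotation vector, rad) and "tvec" (3), from world to camera coordinates, as OpenCV has them. Camera axes: x right, y down, z forward; pixel columns grow to the right and rows downward; lengths in m; the calibration is good to about 2 mm. A picture is of the moment at which its call begins. There is no depth.
- robot.close_job(): hands the job in, once; it reports no verdict.
Trained networks look in a picture, given as the dict that the camera call returned (one of the last four; its "shot" number tells which), for a name from the list of things; names that differ only in an ending like _2 or _b are one class to them, and where a whole thing is asked for, a point or a joint stands for the part that bears it (a point fixed in the world has none). Each returns a list of dicts, best first, with "score" (0 to 1); they miss things now and then, are a little off and sometimes report something else, mostly with a low value. They report only what shows in the picture. A call takes as long as a camera call.
- robot.outline_of(picture, label): "pixels" (384x512 bool, what is visible of it) and "rect" ([left, top, right, bottom] in pixels, round what is visible of it).
- robot.tip_of(picture, label): "uv" ([column, row] in pixels: a listed point, or the origin of a listed thing).
The state is a dict: "t": time; "joint_pos": joint angles; "qvel": joint speeds; "tau": joint torques, N m; "tool_pos": TCP position; "tcp_rot": TCP orientation; "wrist_force": force on the tool from outside, world axes, zero at the start; "torque": the same for the moment, N m; "width": finger opening in m.
Only numpy, scipy, OpenCV 4.12 (cv2) and the standard library are available. Lean on these libraries where they do the work, as an engineer would, in place of code of your own. Each camera call takes 0.05 s, during which the arm holds its last target.

## Working session

There is one attempt and no reset: what is moved stays moved. The work goes in short steps, Python scripts to look and compute and a tool call to move; the robot and the scene stay as the last step left them, time stands still between calls to the robot, and variables do not carry over. Pictures are saved under pics/ and viewed, and the job is handed in when it is done.

Besides the shell and the picture viewer there is one more tool, called after "Emit:" by a JSON object that holds its "api" and its "payload". send_rows: Moves the arm, as the interface text tells. Its arguments: {"type":"object","properties":{"commands":{"type":"array","items":{"type":"array"}},"gripper":{"type":"number"},"force":{"type":"number"}},"required":["commands"]}

```bash
mkdir -p pics; ls; cat > h.py <<'E'
import numpy as np, cv2
from cell import robot
def save(p,n):
    cv2.imwrite('pics/'+n+'.png',cv2.cvtColor(p['frame'],cv2.COLOR_RGB2BGR))
def cam(p):
    R,_=cv2.Rodrigues(np.array(p['rvec'],float)); t=np.array(p['tvec'],float).ravel()
    return R,t,np.array(p['K'],float),float(p['k1'])
def ray(p,uv):
    R,t,K,k1=cam(p)
    d=np.array([k1,0,0,0,0.])
    n=cv2.undistortPoints(np.array([[uv]],float),K,d).ravel()
    return -R.T@t, R.T@np.array([n[0],n[1],1.])
def onz(p,uv,z):
    c,d=ray(p,uv); return c+d*(z-c[2])/d[2]
def tri(ps,uvs):
    A=np.zeros((3,3));b=np.zeros(3);rs=[]
    for p,uv in zip(ps,uvs):
        c,d=ray(p,uv);d/=np.linalg.norm(d);M=np.eye(3)-np.outer(d,d);A+=M;b+=M@c;rs.append((c,M))
    x=np.linalg.solve(A,b); return x,[np.linalg.norm(M@(x-c)) for c,M in rs]
def proj(p,X):
    R,t,K,k1=cam(p)
    return cv2.projectPoints(np.array(X,float).reshape(-1,1,3),np.array(p['rvec'],float),t,K,np.array([k1,0,0,0,0.]))[0].reshape(-1,2)
E
cat > a.py <<'E'
from h import *
np.set_printoptions(precision=4,suppress=True)
print(robot.observe())
a=robot.snapshot('side');b=robot.snapshot('top');save(a,'s0');save(b,'t0')
for n in "pick_shank pick_handle pick_tip rack_mouth axle_top tray_middle clip_ring clip_eye wheel_middle basket_in awl_handle screwdriver_mid hammer_mid wrench_mid jar_mid socket_mid spool_mid".split():
    ra=robot.tip_of(a,n);rb=robot.tip_of(b,n)
    print(n,[(np.round(r['uv'],1).tolist(),round(r['score'],2)) for r in ra[:2]],[(np.round(r['uv'],1).tolist(),round(r['score'],2)) for r in rb[:2]])
    if ra and rb: print('    ',*tri([a,b],[ra[0]['uv'],rb[0]['uv']]))
print([ -cam(p)[0].T@cam(p)[1] for p in (a,b)])
E
python3 a.py
```

```text
pics
{'t': 0.0, 'joint_pos': array([60.5725, 36.0587,  2.2013, 86.9969, -1.547 , 57.0812, -1.1485]), 'qvel': array([ 0.0177,  0.0513,  0.01  , -0.0211,  0.0351,  0.0429,  0.089 ]), 'tau': array([ -0.0001, -56.3406,   1.2263, -19.3441,   0.0111,   0.0105,
        -0.    ]), 'tool_pos': array([ 0.2812, -0.5854,  0.2494]), 'tcp_rot': array([179.9993,   0.1071, -64.3441]), 'wrist_force': array([-0.4266,  0.4711, -0.4135]), 'torque': array([0.0196, 0.0124, 0.0312]), 'width': 0.08514579834112566}
pick_shank [([317.1, 195.8], 0.57), ([246.6, 170.1], 0.44)] [([161.3, 193.8], 0.51), ([329.7, 136.5], 0.2)]
     [ 0.684   0.2509 -0.0563] [np.float64(0.11055704090160381), np.float64(0.11055704090160388)]
pick_handle [([242.0, 168.2], 0.4)] []
pick_tip [([249.5, 184.4], 0.59)] [([171.8, 188.1], 0.56)]
     [ 0.5858  0.2345 -0.0081] [np.float64(0.004456737458594179), np.float64(0.004456737458594379)]
rack_mouth [([232.4, 170.0], 0.67)] []
axle_top [([248.8, 218.8], 0.89)] [([272.2, 197.5], 0.59)]
     [ 0.5512 -0.0796  0.0666] [np.float64(0.003167535497654839), np.float64(0.0031675354976548825)]
t
[... 1239 characters left out ...]
h_mid [([346.1, 291.1], 0.96)] [([333.7, 134.2], 0.69)]
     [ 0.7429 -0.2828  0.0076] [np.float64(0.004495897925092784), np.float64(0.0044958979250928005)]
jar_mid [([315.1, 195.7], 0.91)] [([225.6, 134.1], 0.64)]
     [0.7463 0.0582 0.0427] [np.float64(0.003252939268795581), np.float64(0.0032529392687956783)]
socket_mid [([189.8, 270.0], 0.69)] [([308.1, 238.2], 0.53)]
     [ 0.4194 -0.1903  0.0133] [np.float64(0.00205055482654043), np.float64(0.0020505548265403)]
spool_mid [([197.0, 201.3], 0.53)] [([215.5, 243.7], 0.47)]
     [0.4198 0.0978 0.0188] [np.float64(0.007663901490146462), np.float64(0.007663901490146477)]
[array([ 0.4863, -0.962 ,  0.6228]), array([ 0.4639, -0.0016,  1.5508])]
```

```bash
python3 - <<'E'
import cv2
a=cv2.imread('pics/s0.png');b=cv2.imread('pics/t0.png')
cv2.imwrite('pics/s0x.png',cv2.resize(a[120:320,120:390],None,fx=2.9,fy=2.9,interpolation=cv2.INTER_CUBIC))
cv2.imwrite('pics/t0x.png',cv2.resize(b[110:270,100:320],None,fx=3.6,fy=3.6,interpolation=cv2.INTER_CUBIC))
E
```

```text
(no output)
```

View pics/s0.png

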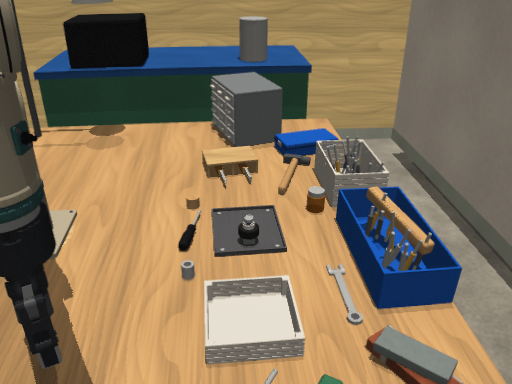

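View pics/t0.png

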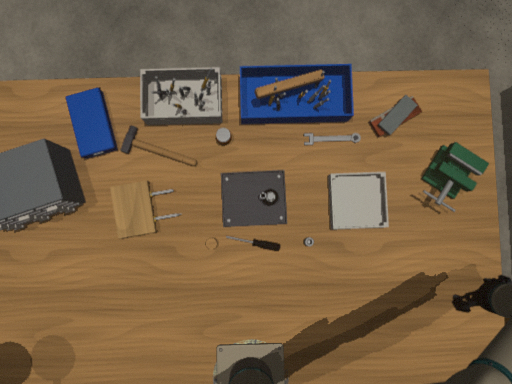

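View pics/s0x.png

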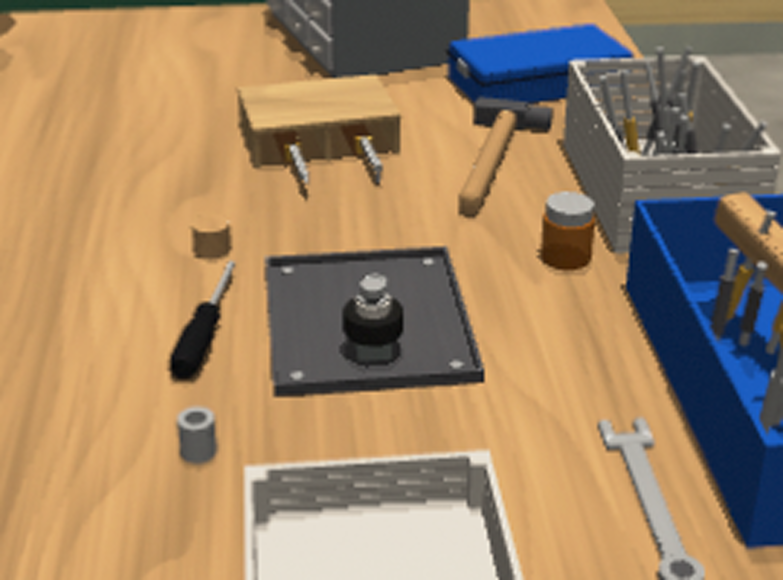

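View pics/t0x.png

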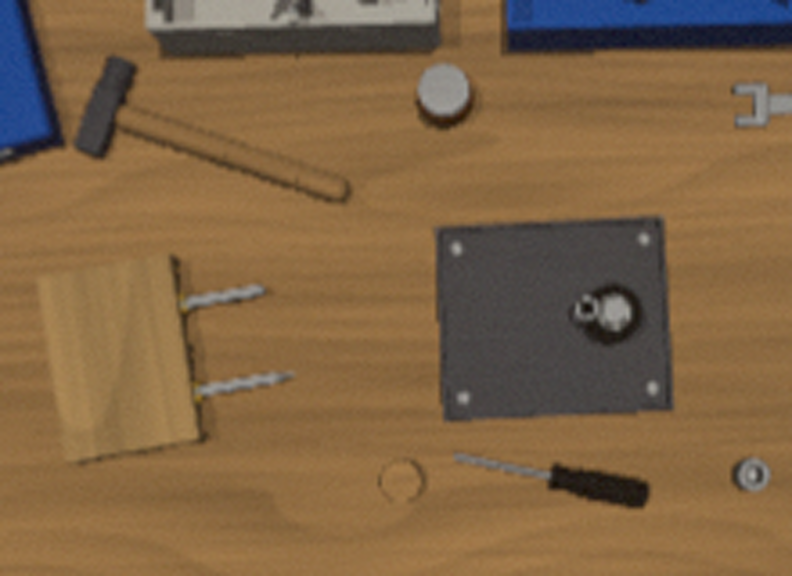

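The side view shows the tray with the wheel on its axle near (249,225), the basket near (252,318) and the rack near (230,162), with two bars sticking out. In the top view the upper bar ends near (174,190) and is shorter and blunt. The lower bar tapers to (181,214), so it should be the awl. The clip's eye is at about (263,196), left of the axle at (270,197). Next I'll refine these positions.

```bash
cat > b.py <<'E'
from h import *
np.set_printoptions(precision=4,suppress=True)
a=robot.snapshot('side');b=robot.snapshot('top')
for nm,p in (('side',a),('top',b)):
  for n,z in (('pick_shank',.02),('awl_handle',.02),('clip_ring',.058),('wheel_middle',.045),('tray_middle',.008),('basket_in',.045),('rack_mouth',.046)):
    for r in robot.outline_of(p,n)[:2]:
        m=r['pixels'];v,u=np.nonzero(m)
        if len(u)<4: continue
        P=np.array([onz(p,(x,y),z)[:2] for x,y in zip(u,v)])
        c=P.mean(0);w,V=np.linalg.eigh(np.cov((P-c).T));e=V[:,1];s=(P-c)@e
        print(nm,n,round(r['score'],2),r['rect'],len(u),'c',c,'ends',c+e*s.min(),c+e*s.max(),'ang',np.degrees(np.arctan2(e[1],e[0])))
for n,z in (('rack_mouth',.02),('pick_tip',.003),('pick_shank',.02),('basket_in',.005)):
    for r in robot.tip_of(a,n): print('side',n,r['score'],onz(a,r['uv'],z))
    for r in robot.tip_of(b,n): print('top',n,r['score'],onz(b,r['uv'],z))
for p,nm,(x0,y0,x1,y1),f in ((a,'s1',(195,140,275,200),9),(b,'t1',(105,170,190,245),9),(a,'s2',(205,195,295,262),8),(b,'t2',(215,160,295,235),8)):
    im=cv2.cvtColor(p['frame'],cv2.COLOR_RGB2BGR)[y0:y1,x0:x1]
    cv2.imwrite('pics/'+nm+'.png',cv2.resize(im,None,fx=f,fy=f,interpolation=cv2.INTER_CUBIC))
E
python3 b.py
```

```text
side pick_shank 0.64 [236.1, 161.7, 251.5, 178.8] 76 c [0.5682 0.2905] ends [0.5798 0.2211] [0.5614 0.3307] ang 99.53511778515413
side awl_handle 0.56 [217.6, 163.6, 224.9, 182.4] 89 c [0.4935 0.2776] ends [0.5033 0.2151] [0.4866 0.3212] ang 98.95591650289353
side wheel_middle 0.77 [239.9, 222.5, 257.4, 241.1] 305 c [ 0.5516 -0.0981] ends [ 0.5523 -0.1314] [ 0.5509 -0.0618] ang 91.15596901351262
side wheel_middle 0.52 [179.7, 260.9, 193.6, 276.9] 192 c [ 0.4168 -0.2302] ends [ 0.4192 -0.2594] [ 0.4142 -0.199 ] ang 94.73212627808519
side tray_middle 0.68 [209.0, 205.2, 284.7, 258.3] 3014 c [ 0.5508 -0.0384] ends [ 0.5507 -0.1398] [0.5508 0.0805] ang 89.97018613454979
side tray_middle 0.24 [308.6, 185.0, 323.8, 214.8] 401 c [0.7566 0.1029] ends [0.7401 0.0346] [0.7744 0.1763] ang 76.36051740640364
side basket_in 0.8 [203.6, 277.8, 308.4, 365.4] 7838 c [ 0.5344 -0.3794] ends [ 0.5311 -0.4766] [ 0.5385 -0.263 ] ang 88.01540896211965
side basket_in 0.65 [210.0, 205.1, 285.8, 255.6] 3091 c [ 0.548  -0.0934] ends [ 0.5509 -0.1902] [0.5445 0.0208] ang 91.73308124973298
side rack_mouth 0.93 [
[... 862 characters left out ...]
59 -0.4393] [ 0.5444 -0.2505] ang 84.39131152548315
top rack_mouth 0.73 [108.5, 178.5, 156.9, 240.0] 1984 c [0.5266 0.3483] ends [0.6074 0.3579] [0.4445 0.3386] ang -173.2200065103808
side rack_mouth 0.67 [0.5412 0.2686 0.02  ]
top rack_mouth 0.67 [0.5248 0.2954 0.02  ]
side pick_tip 0.53 [0.5778 0.2049 0.003 ]
side pick_tip 0.34 [0.4213 0.1366 0.003 ]
side pick_tip 0.33 [0.5628 0.0363 0.003 ]
side pick_tip 0.27 [0.7079 0.2724 0.003 ]
top pick_tip 0.58 [0.5848 0.2267 0.003 ]
side pick_shank 0.49 [0.5795 0.2673 0.02  ]
top pick_shank 0.67 [0.527  0.2829 0.02  ]
top pick_shank 0.46 [0.58   0.2624 0.02  ]
side basket_in 0.62 [ 0.5301 -0.3495  0.005 ]
top basket_in 0.91 [ 0.535  -0.3427  0.005 ]
```

View pics/s1.png

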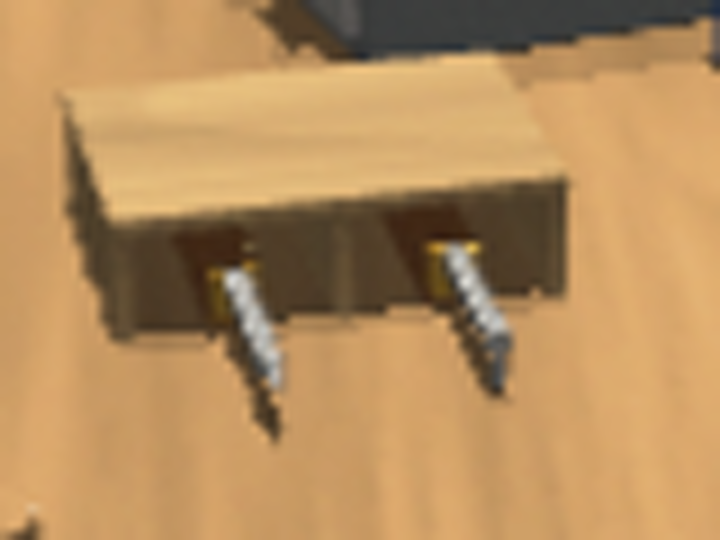

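View pics/t1.png

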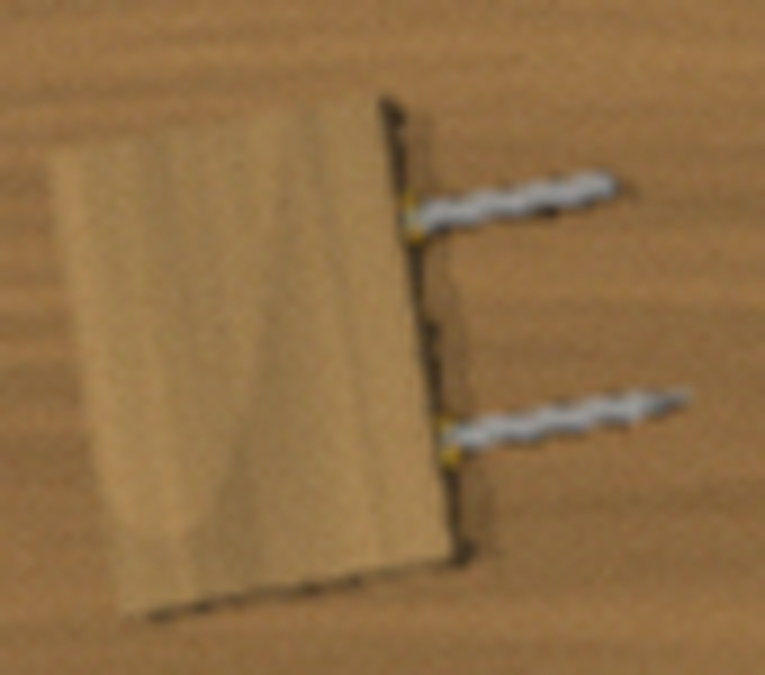

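View pics/s2.png

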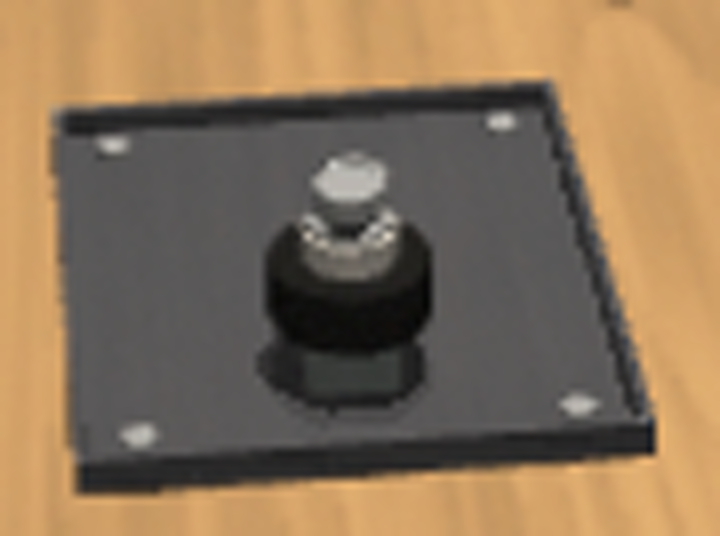

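View pics/t2.png

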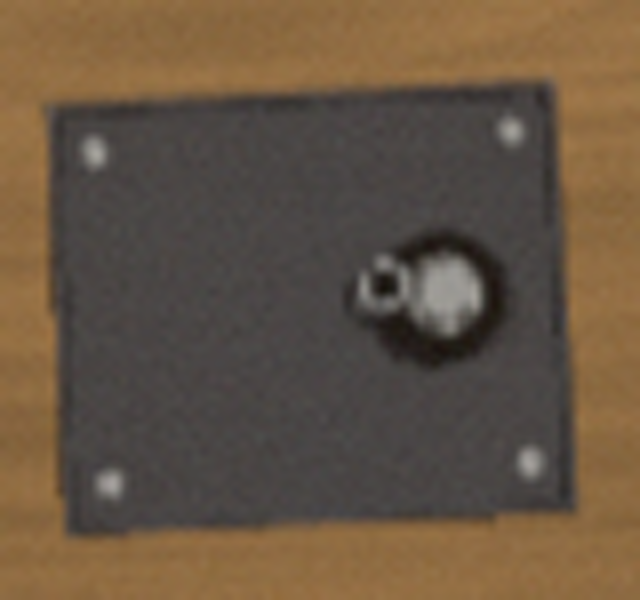

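```bash
cat > c.py <<'E'
from h import *
np.set_printoptions(precision=4,suppress=True)
a=robot.snapshot('side');b=robot.snapshot('top')
def s(x,f,o): return [(x[0]+.5)/f-.5+o[0],(x[1]+.5)/f-.5+o[1]]
T1=lambda *x:s(x,9,(105,170)); S1=lambda *x:s(x,9,(195,140)); T2=lambda *x:s(x,8,(215,160)); S2=lambda *x:s(x,8,(205,195))
print('bar top: base',onz(b,T1(418,219),.024),'end',onz(b,T1(612,185),.024))
print('bar side: base',onz(a,S1(455,250),.024),'end',onz(a,S1(503,340),.022),'tip',onz(a,S1(497,390),.003))
print('rack top corners (z=.046)',[onz(b,T1(*q),.046)[:2] for q in ((385,100),(455,555),(52,155),(122,612))])
print('rack side z.046',[onz(a,S1(*q),.046)[:2] for q in ((112,222),(567,182))])
print('eye top',onz(b,T2(384,286),.058),'axle top',onz(b,T2(450,292),.069),'axle side',onz(a,S2(350,180),.069))
print('screws top',[onz(b,T2(*q),.004)[:2] for q in ((94,152),(511,130),(109,485),(530,462))])
print('screws side',[onz(a,S2(*q),.004)[:2] for q in ((114,145),(501,121),(139,435),(578,404))])
print('clip ends side',[onz(a,S2(*q),.058)[:2] for q in ((305,228),(395,228))])
E
python3 c.py
```

```text
bar top: base [0.5713 0.2944 0.024 ] end [0.5813 0.2272 0.024 ]
bar side: base [0.5722 0.2878 0.024 ] end [0.5832 0.2218 0.022 ] tip [0.5812 0.2226 0.003 ]
rack top corners (z=.046) [array([0.6107, 0.301 ]), array([0.4555, 0.2789]), array([0.5948, 0.415 ]), array([0.439, 0.392])]
rack side z.046 [array([0.4555, 0.2739]), array([0.6113, 0.2926])]
eye top [ 0.5559 -0.0508  0.058 ] axle top [ 0.5523 -0.0753  0.069 ] axle side [ 0.5535 -0.0756  0.069 ]
screws top [array([0.615 , 0.0602]), array([ 0.6196, -0.1044]), array([0.4839, 0.0572]), array([ 0.4887, -0.1079])]
screws side [array([0.4851, 0.0574]), array([0.615 , 0.0612]), array([ 0.4887, -0.1065]), array([ 0.6188, -0.103 ])]
clip ends side [array([ 0.5397, -0.0832]), array([ 0.5659, -0.0856])]
```

```bash
cat >> h.py <<'E'
from scipy.spatial.transform import Rotation as Ro
def to(pos,yaw,roll=180,pitch=0):
    o=robot.observe(); R0=Ro.from_euler('xyz',o['tcp_rot'],degrees=True); R1=Ro.from_euler('xyz',[roll,pitch,yaw],degrees=True)
    s=R0.inv().apply(np.array(pos)-o['tool_pos'])*100; r=(R0.inv()*R1).as_rotvec(degrees=True)
    print('t',round(o['t'],2),'pos',np.round(o['tool_pos'],4),'rot',np.round(o['tcp_rot'],1),'w',round(o['width'],4),'F',np.round(o['wrist_force'],1))
    print('shift',np.round(s,2).tolist(),'turn',np.round(r,1).tolist())
E
python3 -c "
from h import *
to([.577,.259,.16],8.5)"
```

```text
t 3.1 pos [ 0.2815 -0.5859  0.2503] rot [-180.    -0.   -64.3] w 0.0851 F [-0.4  0.3 -0.6]
shift [-63.36, -63.22, 9.03] turn [-0.0, -0.0, -72.8]
```

Emit:
{"api": "send_rows", "payload": {"commands": [[[-63.4,-63.2,3],[0,0,-72.8]],[[-63.4,-63.2,3],[0,0,-72.8]],[[-63.4,-63.2,3],[0,0,-72.8]],[[-63.4,-63.2,3],[0,0,-72.8]],[[-63.4,-63.2,3],[0,0,-72.8]],[[-63.4,-63.2,3],[0,0,-72.8]],[[-63.4,-63.2,3],[0,0,-72.8]],[[-63.4,-63.2,3],[0,0,-72.8]],[[-63.4,-63.2,3],[0,0,-72.8]],[[-63.4,-63.2,3],[0,0,-72.8]],[[-63.4,-63.2,3],[0,0,-72.8]],[[-63.4,-63.2,3],[0,0,-72.8]],[[-63.4,-63.2,3],[0,0,-72.8]],[[-63.4,-63.2,3],[0,0,-72.8]],[[-63.4,-63.2,3],[0,0,-72.8]],[[-63.4,-63.2,3],[0,0,-72.8]],[[-63.4,-63.2,3],[0,0,-72.8]],[[-63.4,-63.2,3],[0,0,-72.8]],[[-63.4,-63.2,3],[0,0,-72.8]],[[-63.4,-63.2,3],[0,0,-72.8]]], "gripper": 0.5}}

```text
t: 4.77
tool_pos: [0.5566, 0.2023, 0.2225]
tcp_rot: [180.0, -0.0, 8.4]
wrist_force: [1.1, -0.1, -0.3]
width: 0.0428
```

```bash
python3 -c "
from h import *
to([.577,.259,.12],8.5)"
```

```text
t 4.77 pos [0.5566 0.2023 0.2225] rot [180.   -0.    8.4] w 0.0428 F [ 1.1 -0.1 -0.3]
shift [2.85, -5.31, 10.25] turn [0.0, -0.0, -0.1]
```

Emit:
{"api": "send_rows", "payload": {"commands": [[[2.85,-5.3,7],[0,0,0]],[[2.85,-5.3,12],[0,0,0]],[[2.85,-5.3,14],[0,0,0]],[[2.85,-5.3,14.5],[0,0,0]],[[2.85,-5.3,14.5],[0,0,0]],[[2.85,-5.3,14.5],[0,0,0]]]}}

```text
t: 5.27
tool_pos: [0.5757, 0.2585, 0.0758]
tcp_rot: [179.9, 0.2, 8.5]
wrist_force: [0.5, 0.4, 1.4]
width: 0.0427
```

```bash
cat > v.py <<'E'
import sys
from h import *
n=sys.argv[1]; 
def crop(p,nm,c,f):
    x0,y0,x1,y1=c; im=cv2.cvtColor(p['frame'],cv2.COLOR_RGB2BGR)[y0:y1,x0:x1]
    return cv2.resize(im,(int((x1-x0)*f),int((y1-y0)*f)),interpolation=cv2.INTER_CUBIC)
cs=[int(x) for x in sys.argv[2].split(',')]; ct=[int(x) for x in sys.argv[3].split(',')]
for w,c in (('side',cs),('top',ct)):
    p=robot.snapshot(w)
    f=min(780/(c[2]-c[0]),590/(c[3]-c[1])); 
    cv2.imwrite(f'pics/{n}_{w}.png',crop(p,n,c,f)); print(w,'scale',f)
o=robot.observe();print(o['t'],o['tool_pos'],o['tcp_rot'],o['width'],o['wrist_force'])
E
python3 v.py v1 195,110,285,190 105,150,195,240
```

```text
side scale 7.375
top scale 6.555555555555555
5.3667 [0.57837868 0.2587931  0.07952375] [-179.9918951    -0.1875917     8.40580954] 0.04262846690352319 [ 0.20552045 -0.44194176 -0.20840332]
```

View pics/v1_side.png

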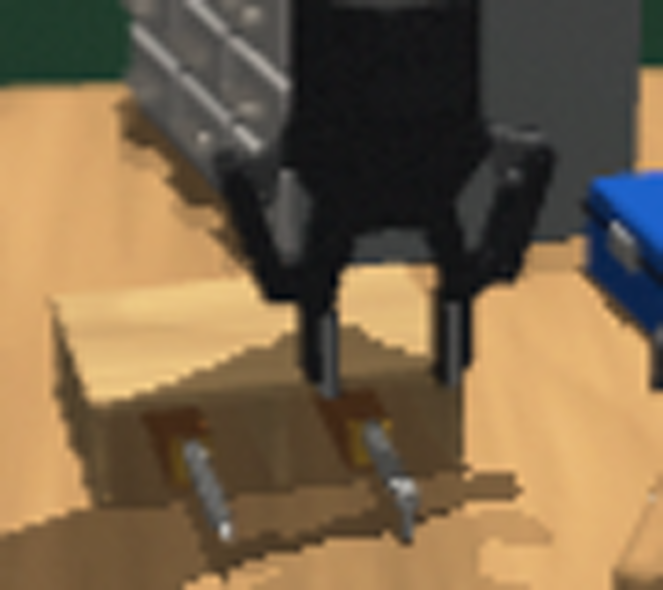

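View pics/v1_top.png

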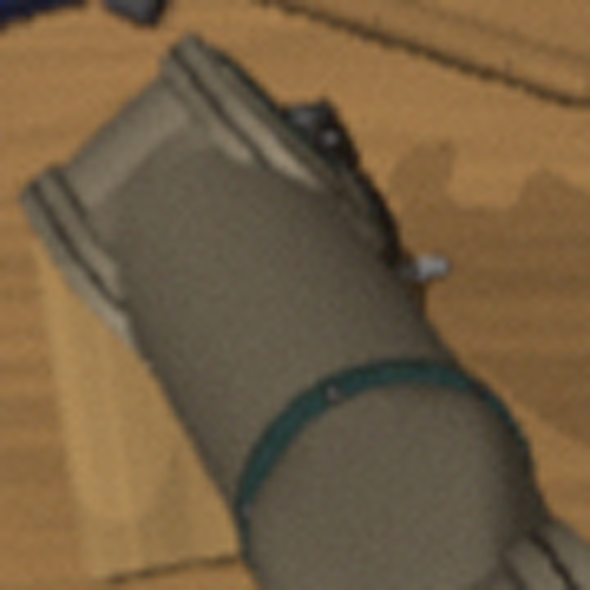

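The fingers straddle the hooked bar, which is seen between them in the side view with its end near (405,490), and they clear the rack. Next I go down.

Emit:
{"api": "send_rows", "payload": {"commands": [[[0,0,2.5],[0,0,0]],[[0,0,4.5],[0,0,0]],[[0,0,5.4],[0,0,0]],[[0,0,5.5],[0,0,0]],[[0,0,5.5],[0,0,0]],[[0,0,5.5],[0,0,0]]]}}

```text
t: 5.87
tool_pos: [0.5798, 0.2592, 0.0265]
tcp_rot: [-179.9, -0.4, 8.4]
wrist_force: [-0.2, -0.4, -0.0]
width: 0.0427
```

Emit:
{"api": "send_rows", "payload": {"commands": [[[0,0,0],[0,0,0]],[[0,0,0],[0,0,0]],[[0,0,0],[0,0,0]],[[0,0,0],[0,0,0]],[[0,0,0],[0,0,0]],[[0,0,0],[0,0,0]]], "gripper": 0, "force": 40}}

```text
t: 6.37
tool_pos: [0.5805, 0.2593, 0.0272]
tcp_rot: [-179.9, -0.4, 8.4]
wrist_force: [-0.5, -0.6, 5.1]
width: 0.0069
```

```bash
python3 v.py v2 195,110,285,190 105,150,195,240
```

```text
side scale 7.375
top scale 6.555555555555555
6.4667 [0.58048353 0.25931089 0.02708749] [-179.92416915   -0.43442468    8.36527243] 0.00695339729687832 [ 0.96157832 -0.04580509  6.41793239]
```

View pics/v2_side.png

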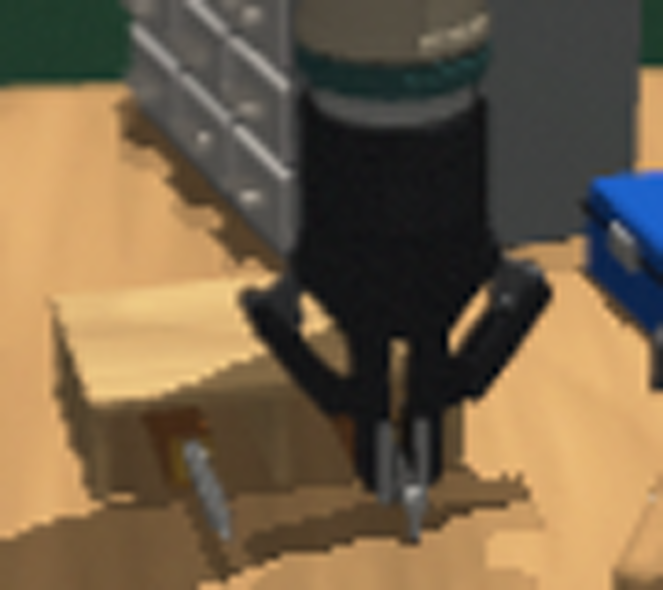

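Emit:
{"api": "send_rows", "payload": {"commands": [[[0,0.3,-0.2],[0,0,0]],[[0,1,-0.2],[0,0,0]],[[0,2,-0.2],[0,0,0]],[[0,3,-0.2],[0,0,0]],[[0,4,-0.2],[0,0,0]],[[0,5,-0.2],[0,0,0]],[[0,5,-0.2],[0,0,0]]]}}

```text
t: 7.05
tool_pos: [0.5883, 0.2052, 0.0286]
tcp_rot: [179.9, -0.4, 8.1]
wrist_force: [0.1, -1.2, -0.7]
width: 0.0069
```

```bash
python3 v.py v3 195,130,285,210 105,150,195,240
```

```text
side scale 7.375
top scale 6.555555555555555
7.15 [0.58793666 0.20888266 0.02894212] [-179.92944431   -0.42400908    8.27380268] 0.00702578635357236 [-0.10160131  0.4519181  -0.82471376]
```

View pics/v3_side.png

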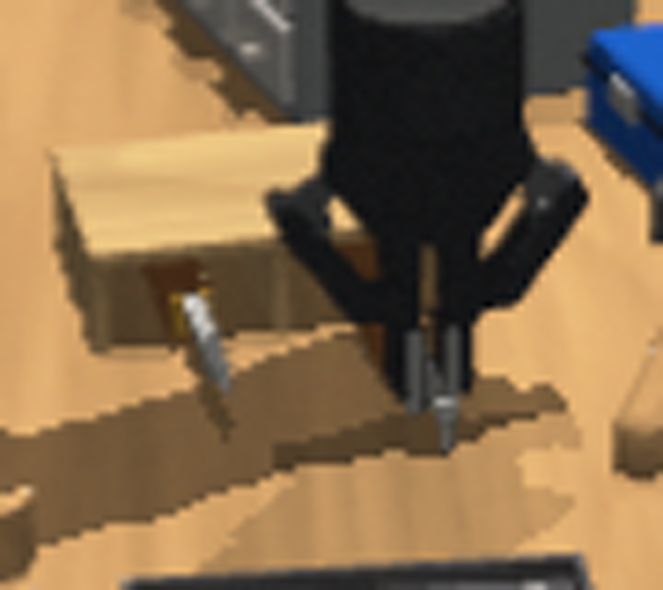

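Emit:
{"api": "send_rows", "payload": {"commands": [[[0,1,0],[0,0,0]],[[0,2.5,0],[0,0,0]],[[0,4,0],[0,0,0]],[[0,5.5,0],[0,0,0]],[[0,6.5,0],[0,0,0]],[[0,7,0],[0,0,0]],[[0,7,0],[0,0,0]],[[0,7,0.1],[0,0,0]],[[0,7,0.2],[0,0,0]],[[0,7,0.25],[0,0,0]],[[0,7,0.25],[0,0,0]]]}}

```text
t: 8.07
tool_pos: [0.5983, 0.1407, 0.027]
tcp_rot: [-179.9, -0.5, 8.3]
wrist_force: [-0.4, -0.4, 5.2]
width: 0.0067
```

```bash
python3 v.py v4 195,130,285,210 105,150,225,240
```

```text
side scale 7.375
top scale 6.5
8.1667 [0.59824967 0.14071387 0.02708793] [-179.90837035   -0.48071664    8.34551703] 0.006629702596539474 [ 0.10198527 -1.82623209  5.6086288 ]
```

View pics/v4_side.png

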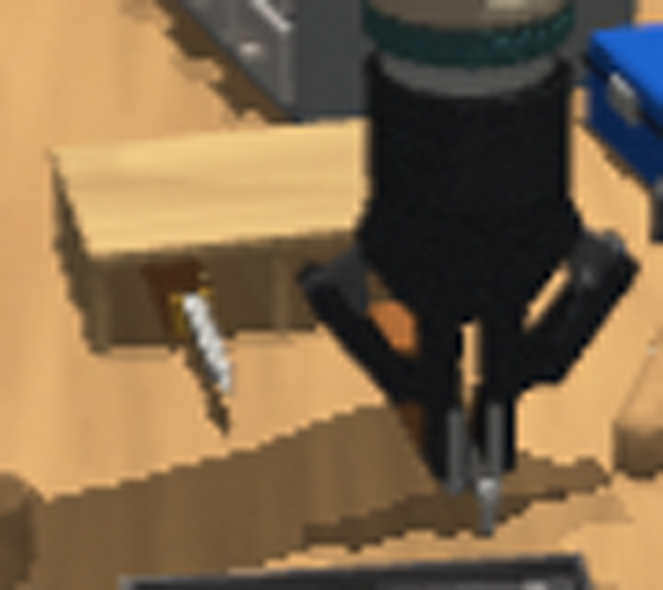

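View pics/v4_top.png

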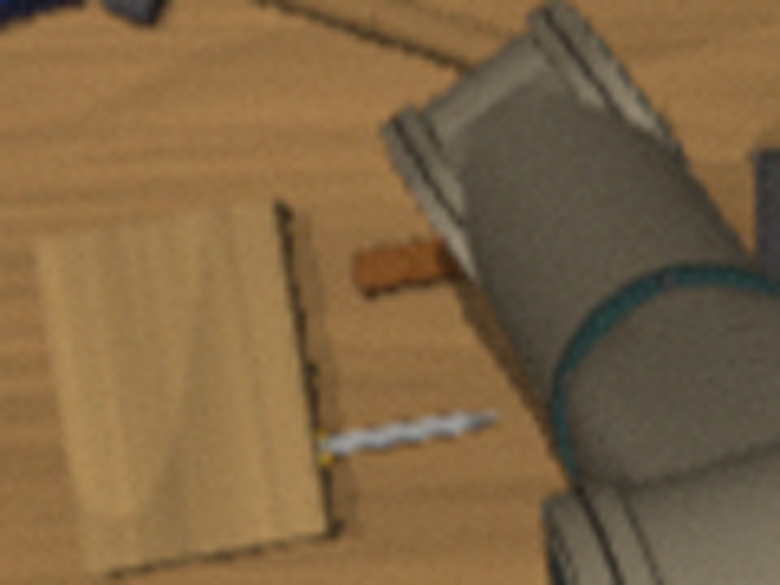

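Emit:
{"api": "send_rows", "payload": {"commands": [[[0,0,0],[0,0,0]],[[0,0,0],[0,0,0]],[[0,0,0],[0,0,0]],[[0,0,-2],[0,0,0]],[[0,0,-5],[0,0,0]],[[0,0,-9],[0,0,0]],[[0,0,-12],[0,0,0]],[[0,4,-13],[0,0,0]],[[0,8,-13],[0,0,0]],[[0,12,-13],[0,0,0]],[[0,16,-13],[0,0,0]],[[0,20,-13],[0,0,0]],[[0,22,-13],[0,0,0]],[[0,22,-13],[0,0,0]],[[0,22,-13],[0,0,0]]], "gripper": 0.5}}

```text
t: 9.42
tool_pos: [0.6289, -0.0789, 0.1562]
tcp_rot: [-179.9, -0.4, 8.2]
wrist_force: [-0.5, 1.2, -0.1]
width: 0.0432
```

```bash
python3 v.py v5 195,130,285,210 105,150,225,240; cp c.py d.py; cat > d.py <<'E'
from h import *
np.set_printoptions(precision=4,suppress=True)
a=robot.snapshot('side');b=robot.snapshot('top')
for n in ('pick_handle','pick_shank','pick_tip'):
    ra=robot.tip_of(a,n);rb=robot.tip_of(b,n)
    z={'pick_handle':.012,'pick_shank':.02,'pick_tip':.003}[n]
    for r in ra:print('s',n,r['score'],onz(a,r['uv'],z))
    for r in rb:print('t',n,r['score'],onz(b,r['uv'],z))
for nm,p in (('side',a),('top',b)):
    for r in robot.outline_of(p,'pick_handle')[:2]:
        m=r['pixels'];v,u=np.nonzero(m)
        P=np.array([onz(p,(x,y),.02)[:2] for x,y in zip(u,v)])
        c=P.mean(0);w,V=np.linalg.eigh(np.cov((P-c).T));e=V[:,1];s=(P-c)@e
        print(nm,round(r['score'],2),r['rect'],len(u),'c',c,'ends',c+e*s.min(),c+e*s.max(),'ang',np.degrees(np.arctan2(e[1],e[0])))
E
python3 d.py
```

```text
side scale 7.375
top scale 6.5
9.5167 [ 0.62897373 -0.07514868  0.15657122] [-179.80515005   -0.47616721    8.46539625] 0.04263685830410049 [-0.52519685  0.49471193  0.21825118]
s pick_handle 0.54 [0.5839 0.2134 0.012 ]
t pick_handle 0.54 [0.5848 0.2292 0.012 ]
s pick_shank 0.75 [0.5953 0.1582 0.02  ]
s pick_shank 0.36 [ 0.556  -0.0286  0.02  ]
t pick_shank 0.84 [0.5933 0.1439 0.02  ]
s pick_tip 0.62 [0.6015 0.0843 0.003 ]
t pick_tip 0.83 [0.6007 0.1057 0.003 ]
side 0.7 [244.5, 174.5, 259.5, 192.8] 167 c [0.5846 0.2029] ends [0.5939 0.1262] [0.5765 0.2696] ang 96.88860143608129
top 0.72 [160.3, 183.1, 208.3, 193.4] 177 c [0.587  0.2188] ends [0.6029 0.1167] [0.5789 0.2705] ang 98.88396996369806
top 0.44 [208.2, 239.7, 218.3, 247.1] 105 c [0.4164 0.1105] ends [0.4071 0.0954] [0.4258 0.1257] ang 58.20886168549081
```

View pics/v5_side.png

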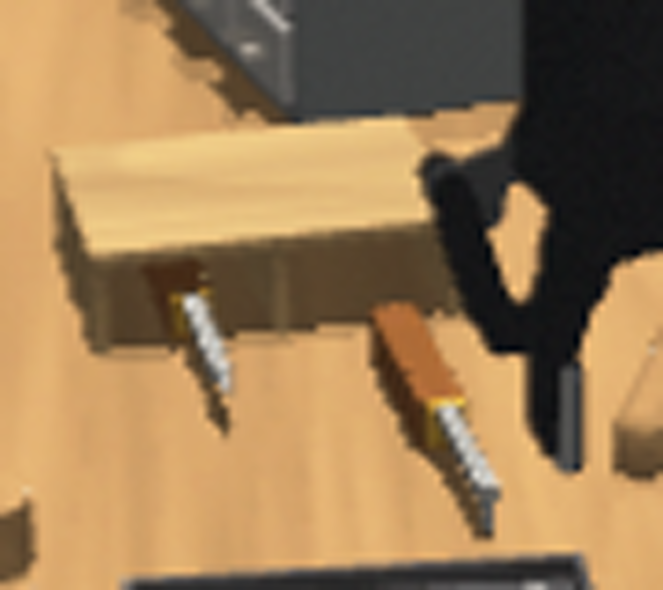

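View pics/v5_top.png

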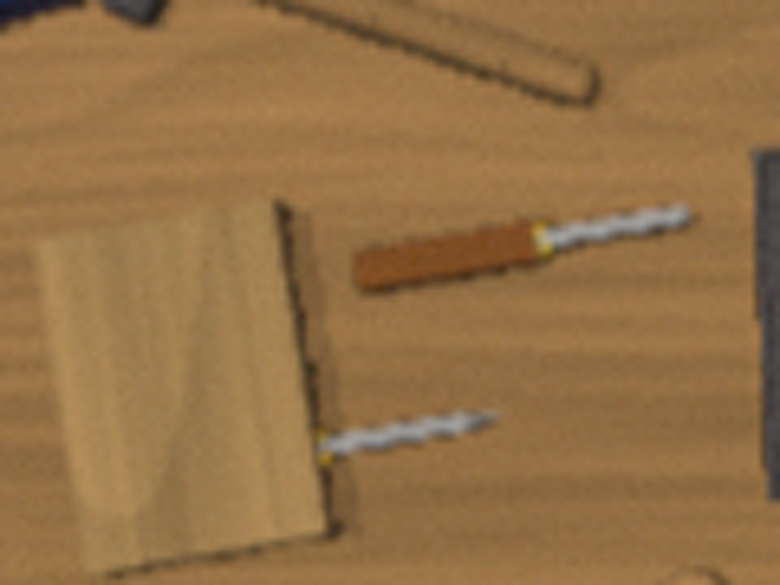

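```bash
cat > e.py <<'E'
from h import *
np.set_printoptions(precision=4,suppress=True)
a=robot.snapshot('side');b=robot.snapshot('top')
S=lambda x,y:[(x+.5)/7.375-.5+195,(y+.5)/7.375-.5+130]
T=lambda x,y:[(x+.5)/6.5-.5+105,(y+.5)/6.5-.5+150]
for q in ((357,270),(546,241),(690,213)): print('t',onz(b,T(*q),.024))
for q in ((393,308),(447,402),(488,488)): print('s',onz(a,S(*q),.024))
print('s tip',onz(a,S(485,532),.003))
to([.587,.217,.1],8.5)
E
python3 e.py
```

```text
t [0.5792 0.2679 0.024 ]
t [0.5908 0.1772 0.024 ]
t [0.6025 0.1081 0.024 ]
s [0.5784 0.2589 0.024 ]
s [0.5929 0.1737 0.024 ]
s [0.6018 0.1037 0.024 ]
s tip [0.6012 0.1074 0.003 ]
t 10.12 pos [ 0.6292 -0.0773  0.1567] rot [-179.9   -0.5    8.3] w 0.0429 F [-0.2 -0.2 -0.5]
shift [0.06, -29.72, 5.72] turn [-0.1, -0.5, -0.2]
```

Emit:
{"api": "send_rows", "payload": {"commands": [[[0,-4,0],[0,0,0]],[[0,-8,0],[0,0,0]],[[0,-12,0],[0,-0.5,0]],[[0,-16,1],[0,-0.5,0]],[[0,-20,3],[0,-0.5,0]],[[0,-24,5],[0,-0.5,0]],[[0,-27,7],[0,-0.5,0]],[[-0.1,-28,7.5],[0,-0.5,0]],[[-0.1,-28,7.7],[0,-0.5,0]],[[-0.1,-28,7.7],[0,-0.5,0]],[[-0.1,-28,7.7],[0,-0.5,0]]], "gripper": 0.45}}

```text
t: 11.03
tool_pos: [0.5891, 0.1974, 0.0805]
tcp_rot: [180.0, -0.0, 8.2]
wrist_force: [0.7, -0.3, -0.6]
width: 0.0383
```

```bash
python3 v.py v6 195,130,285,210 105,150,225,240;  python3 -c "
from h import *
to([.588,.200,.024],8.4)"
```

```text
side scale 7.375
top scale 6.5
11.1333 [0.58950365 0.19717684 0.08099546] [-1.79987087e+02 -6.92184134e-02  8.14614047e+00] 0.03858523011698284 [ 0.52234358 -0.28567292  0.20615052]
t 11.13 pos [0.5895 0.1972 0.081 ] rot [-1.8e+02 -1.0e-01  8.1e+00] w 0.0386 F [ 0.5 -0.3  0.2]
shift [-0.12, -0.3, 5.7] turn [-0.0, -0.1, -0.3]
```

View pics/v6_side.png

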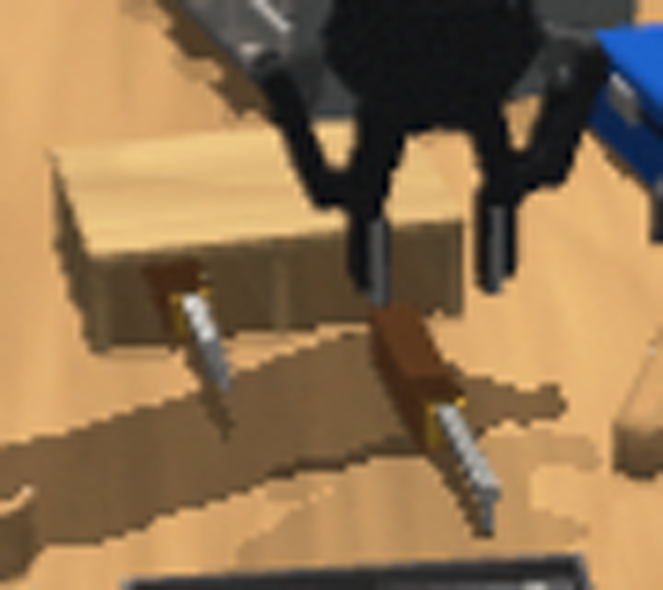

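The fingers are in line with the handle. I lower by 5.7 cm and close.

Emit:
{"api": "send_rows", "payload": {"commands": [[[-0.1,-0.3,2.5],[0,0,0]],[[-0.1,-0.3,4.5],[0,0,0]],[[-0.1,-0.3,5.5],[0,0,0]],[[-0.1,-0.3,5.7],[0,0,0]],[[-0.1,-0.3,5.7],[0,0,0]],[[-0.1,-0.3,5.7],[0,0,0]]]}}

```text
t: 11.63
tool_pos: [0.589, 0.1998, 0.0249]
tcp_rot: [-180.0, -0.1, 8.1]
wrist_force: [-0.1, 0.4, 0.6]
width: 0.0386
```

Emit:
{"api": "send_rows", "payload": {"commands": [[[0,0,0],[0,0,0]],[[0,0,0],[0,0,0]],[[0,0,0],[0,0,0]],[[0,0,0],[0,0,0]],[[0,0,0],[0,0,0]]], "gripper": 0, "force": 70}}

```text
t: 12.05
tool_pos: [0.5901, 0.2001, 0.0266]
tcp_rot: [-180.0, -0.3, 8.1]
wrist_force: [-0.5, -1.5, 5.4]
width: 0.0182
```

Emit:
{"api": "send_rows", "payload": {"commands": [[[0,0,-1],[0,0,0]],[[0,0,-3],[0,0,0]],[[0,0,-6],[0,0,0]],[[0,0,-8.5],[0,0,0]],[[0,0,-9],[0,0,0]],[[0,0,-9],[0,0,0]],[[0,0,-9],[0,0,0]]]}}

```text
t: 12.63
tool_pos: [0.5895, 0.1997, 0.1168]
tcp_rot: [-180.0, -0.3, 8.1]
wrist_force: [-0.6, 0.0, -1.2]
width: 0.0181
```

```bash
python3 v.py v7 195,110,295,190 105,150,225,240;  python3 -c "
from h import *
to([.5675,.0425,.115],-7)"
```

```text
side scale 7.375
top scale 6.5
12.7333 [0.58871507 0.1993988  0.11534449] [-1.79999422e+02 -1.67238002e-01  8.09626604e+00] 0.018884679494476635 [-0.05848535 -0.40620049 -1.74383256]
t 12.73 pos [0.5887 0.1994 0.1153] rot [-180.    -0.2    8.1] w 0.0189 F [-0.1 -0.4 -1.7]
shift [-4.31, 15.23, 0.02] turn [-0.0, -0.2, 15.1]
```

View pics/v7_side.png

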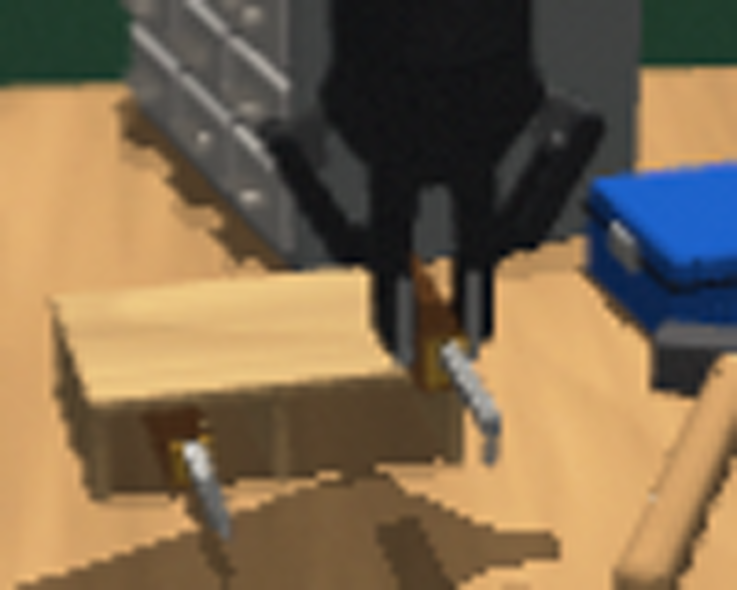

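Emit:
{"api": "send_rows", "payload": {"commands": [[[-1,3.5,0],[0,0,4]],[[-2,7,0],[0,0,9]],[[-3,10.5,0],[0,0,13]],[[-4,13.5,0],[0,0,15.1]],[[-4.3,15,0],[0,-0.2,15.1]],[[-4.3,15.2,0],[0,-0.2,15.1]],[[-4.3,15.2,0],[0,-0.2,15.1]],[[-4.3,15.2,0],[0,-0.2,15.1]],[[-4.3,15.2,0],[0,-0.2,15.1]]]}}

```text
t: 13.48
tool_pos: [0.5675, 0.0452, 0.1148]
tcp_rot: [-179.9, 0.1, -6.8]
wrist_force: [-0.0, 0.4, -1.7]
width: 0.0185
```

```bash
cat > f.py <<'E'
from h import *
import sys
np.set_printoptions(precision=4,suppress=True)
a=robot.snapshot('side');b=robot.snapshot('top')
o=robot.observe();R=Ro.from_euler('xyz',o['tcp_rot'],degrees=True);tip=o['tool_pos']+R.apply([0,.0945,.0236])
print('kin tip',tip,'TCP',o['tool_pos'],o['tcp_rot'])
for n in ('pick_tip','clip_eye','axle_top'):
    ra=robot.tip_of(a,n);rb=robot.tip_of(b,n)
    print(n,[(r['score'],np.round(r['uv'],1)) for r in ra[:2]],[(r['score'],np.round(r['uv'],1)) for r in rb[:2]])
    if ra and rb: print(tri([a,b],[ra[0]['uv'],rb[0]['uv']]))
print('proj kin tip',proj(a,tip),proj(b,tip))
for p,nm,(x0,y0,x1,y1),f in ((a,'_side',(210,180,290,240),9),(b,'_top',(210,155,300,225),8)):
    im=cv2.cvtColor(p['frame'],cv2.COLOR_RGB2BGR)[y0:y1,x0:x1]
    im=cv2.resize(im,None,fx=f,fy=f,interpolation=cv2.INTER_CUBIC)
    u=proj(p,tip)[0]; cv2.circle(im,(int((u[0]+.5-x0)*f),int((u[1]+.5-y0)*f)),3,(0,0,255),-1)
    u=proj(p,[.556,-.0513,.058])[0]; cv2.circle(im,(int((u[0]+.5-x0)*f),int((u[1]+.5-y0)*f)),3,(0,255,0),-1)
    cv2.imwrite('pics/'+sys.argv[1]+nm+'.png',im)
E
python3 f.py w1
```

```text
kin tip [ 0.5563 -0.0489  0.0913] TCP [0.5675 0.0449 0.115 ] [-179.9247    0.0508   -6.8526]
pick_tip [(0.49, array([250. , 205.2]))] [(0.58, array([222.7, 135.3])), (0.37, array([260.3, 192.2]))]
(array([0.6563, 0.0637, 0.0371]), [np.float64(0.08929628145551594), np.float64(0.08929628145551581)])
clip_eye [(0.54, array([249.3, 215.9]))] [(0.6, array([354.9, 200.2])), (0.54, array([263.4, 196.5]))]
(array([ 0.5326, -0.2979,  0.21  ]), [np.float64(0.005876835771307219), np.float64(0.0058768357713073)])
axle_top [(0.81, array([246.2, 218.7])), (0.4, array([248.8, 228.9]))] [(0.97, array([270.7, 198.6])), (0.73, array([211.9, 246.6]))]
(array([ 0.5468, -0.075 ,  0.0643]), [np.float64(0.0018302191826932942), np.float64(0.0018302191826931615)])
proj kin tip [[248.5101 203.0807]] [[262.2717 194.5074]]
```

View pics/w1_side.png

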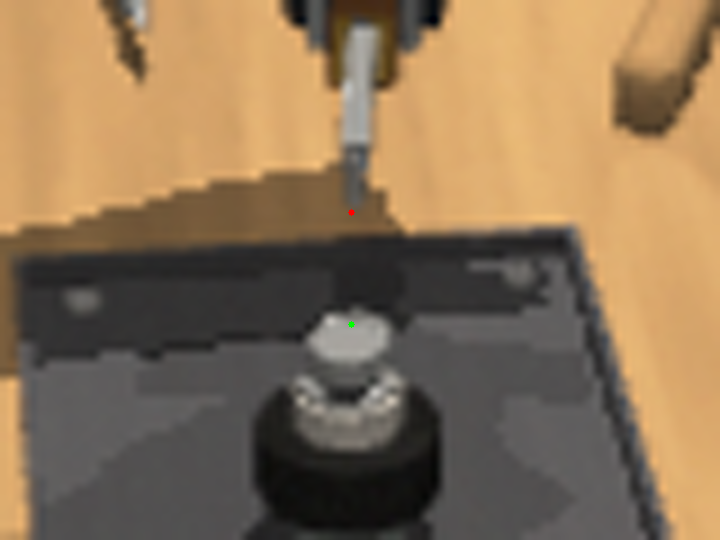

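View pics/w1_top.png

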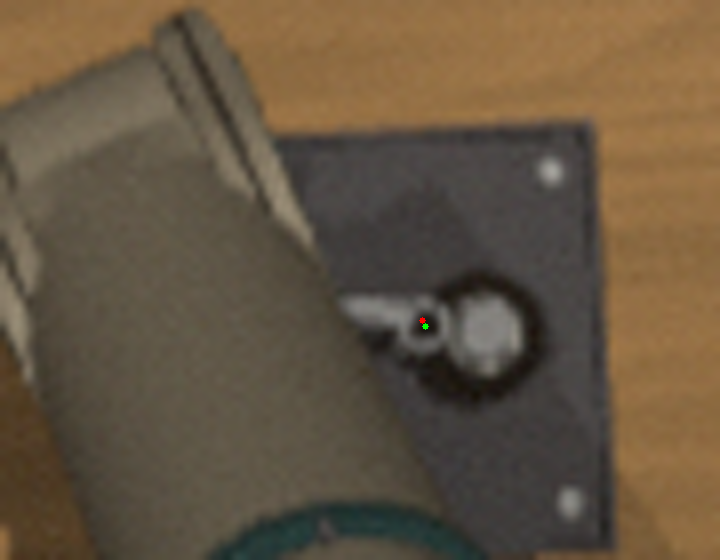

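```bash
cat > g.py <<'E'
from h import *
import sys
a=robot.snapshot('side');b=robot.snapshot('top')
for p,nm,(x0,y0,x1,y1),f in ((a,'_side',(235,190,265,235),13),(b,'_top',(245,180,285,210),18)):
    im=cv2.cvtColor(p['frame'],cv2.COLOR_RGB2BGR)[y0:y1,x0:x1]
    cv2.imwrite('pics/'+sys.argv[1]+nm+'.png',cv2.resize(im,None,fx=f,fy=f,interpolation=cv2.INTER_LANCZOS4))
E
python3 g.py w2
```

```text
(no output)
```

View pics/w2_top.png

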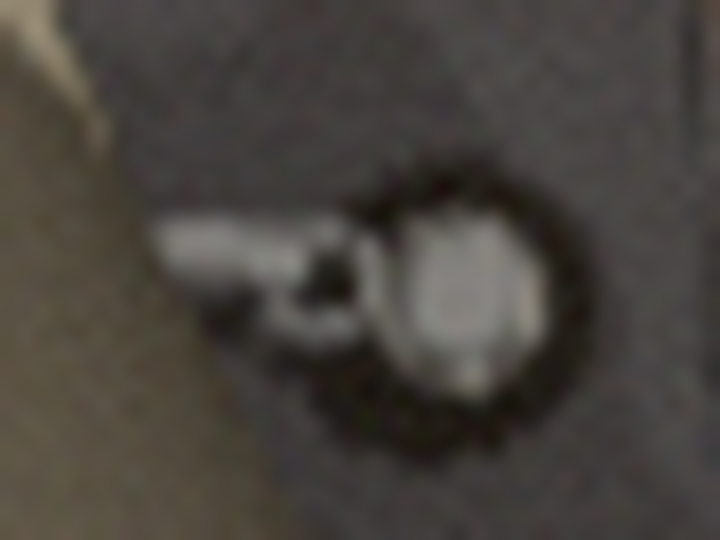

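View pics/w2_side.png

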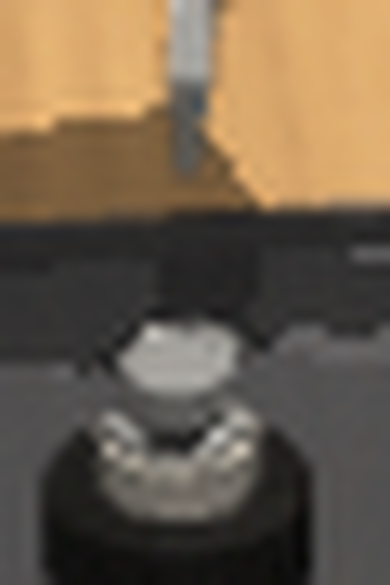

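```bash
python3 - <<'E'
from h import *
a=robot.snapshot('side');b=robot.snapshot('top')
print('bar end top',onz(b,(262.05,193.5),.1125)); print('pin side',onz(a,(248.9,202.8),.0915))
print('hole',onz(b,(262.0,195.3),.058)); print('axle',onz(b,((465+.5)/18-.5+245,(300.5)/18-.5+180),.069), onz(a,((180.5)/13-.5+235,(358.5)/13-.5+190),.069))
print(robot.observe()['tool_pos'])
E
```

```text
bar end top [ 0.55788266 -0.04768484  0.1125    ]
pin side [ 0.55725494 -0.04804455  0.0915    ]
hole [ 0.55597315 -0.04912486  0.058     ]
axle [ 0.55194972 -0.07388837  0.069     ] [ 0.55370029 -0.07565781  0.069     ]
[0.56758667 0.04283124 0.11526112]
```

Emit:
{"api": "send_rows", "payload": {"commands": [[[-0.1,0.3,1],[0,0,0]],[[-0.1,0.3,2],[0,0,0]],[[-0.1,0.3,2.6],[0,0,0]],[[-0.1,0.3,2.6],[0,0,0]],[[-0.1,0.3,2.6],[0,0,0]],[[-0.1,0.3,2.6],[0,0,0]],[[-0.1,0.3,2.6],[0,0,0]]]}}

```text
t: 14.67
tool_pos: [0.5665, 0.0402, 0.0894]
tcp_rot: [-180.0, 0.0, -7.0]
wrist_force: [-0.2, -0.5, -0.9]
width: 0.0184
```

```bash
python3 g.py w3; python3 -c "
from h import *
o=robot.observe();print(o['tool_pos'],o['tcp_rot'],o['wrist_force'],o['qvel'])"
```

```text
[0.56647368 0.04004922 0.08958216] [-1.79972052e+02 -7.30393061e-03 -7.00649130e+00] [-0.03477204 -0.04557318 -1.39008352] [ 0.00609702 -0.06271018  0.00314346  0.09572136  0.01374772 -0.07212248
  0.00145342]
```

View pics/w3_top.png

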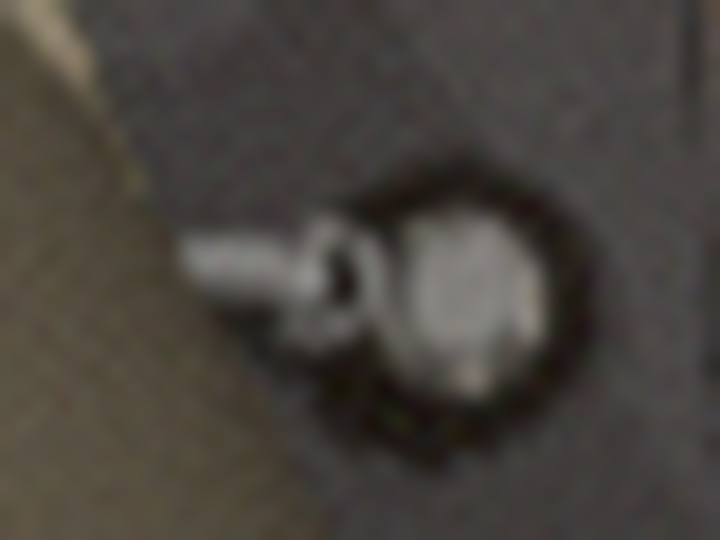

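View pics/w3_side.png

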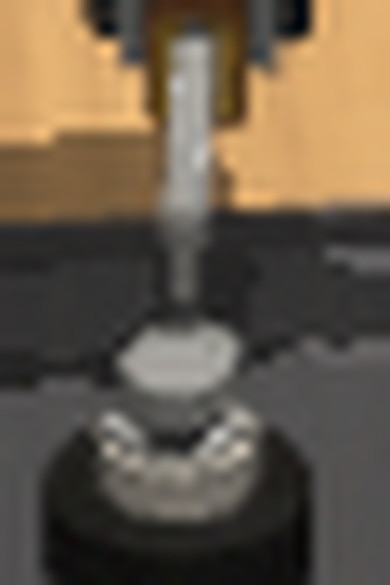

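Emit:
{"api": "send_rows", "payload": {"commands": [[[0,0.15,0],[0,0,0]],[[0,0.15,0.3],[0,0,0]],[[0,0.15,0.6],[0,0,0]],[[0,0.15,0.9],[0,0,0]],[[0,0.15,0.9],[0,0,0]],[[0,0.15,0.9],[0,0,0]]]}}

```text
t: 15.27
tool_pos: [0.566, 0.0386, 0.0802]
tcp_rot: [-180.0, 0.0, -7.0]
wrist_force: [-0.3, 0.1, -0.4]
width: 0.0184
```

```bash
python3 g.py w4; python3 -c "
from h import *
o=robot.observe();print(o['tool_pos'],o['tcp_rot'],o['wrist_force'])"
```

```text
[0.56629071 0.03864888 0.08050972] [-1.79968375e+02 -9.81269509e-04 -7.00577275e+00] [ 0.66944315  0.06279216 -1.33907471]
```

View pics/w4_top.png

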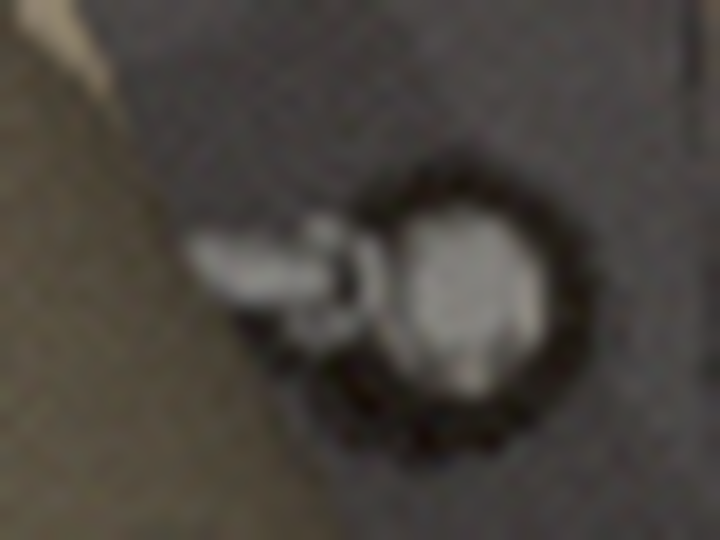

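View pics/w4_side.png

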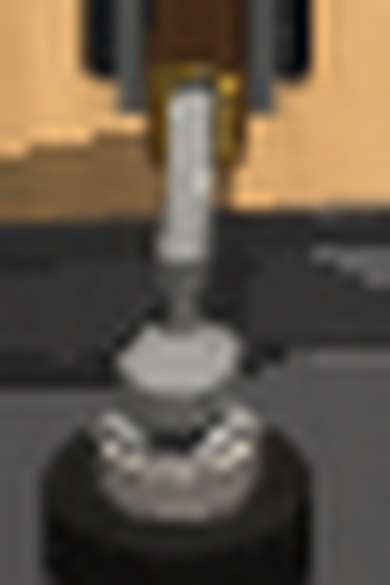

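Emit:
{"api": "send_rows", "payload": {"commands": [[[0,0,0.3],[0,0,0]],[[0,0,0.6],[0,0,0]],[[0,0,0.6],[0,0,0]],[[0,0,0.6],[0,0,0]],[[0,0,0.6],[0,0,0]]], "force": 90}}

```text
t: 15.78
tool_pos: [0.5663, 0.0387, 0.0745]
tcp_rot: [-180.0, 0.0, -7.0]
wrist_force: [-0.2, 0.1, -1.4]
width: 0.0179
```

```bash
python3 g.py w5; python3 -c "
from h import *
o=robot.observe();print(o['tool_pos'],o['tcp_rot'],o['wrist_force'])"
```

```text
[0.56637072 0.03864008 0.0745939 ] [-1.79967656e+02 -1.15634659e-02 -7.00531038e+00] [-0.58134    -0.22348951 -0.70869348]
```

View pics/w5_top.png

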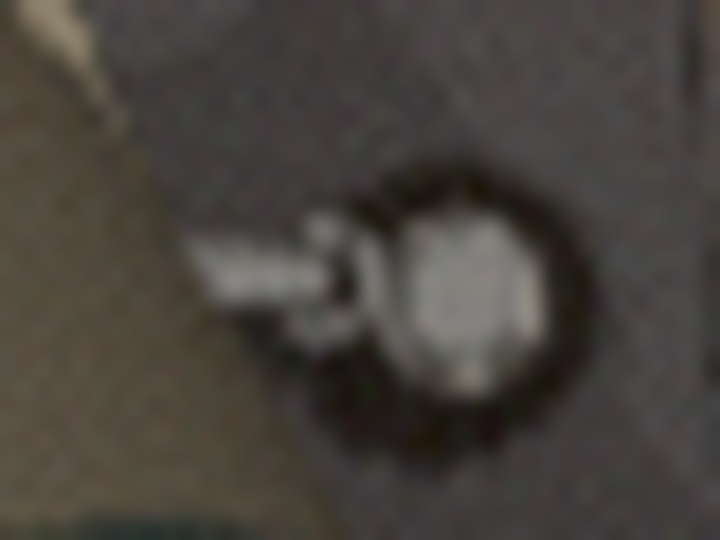

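View pics/w5_side.png

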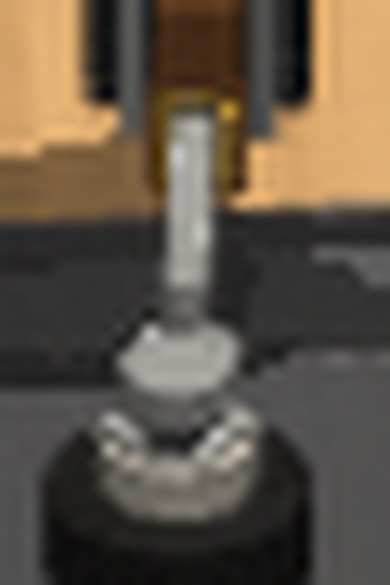

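The hook has gone in to about z = 51 mm with no contact force. Next I pull in steps along the clip's heading.

Emit:
{"api": "send_rows", "payload": {"commands": [[[0,-0.3,0],[0,0,0]],[[0,-0.6,0],[0,0,0]],[[0,-0.8,0],[0,0,0]],[[0,-0.8,0],[0,0,0]]]}}

```text
t: 16.22
tool_pos: [0.5668, 0.0448, 0.0744]
tcp_rot: [179.9, 0.1, -7.0]
wrist_force: [-0.8, -4.4, -0.9]
width: 0.018
```

Emit:
{"api": "send_rows", "payload": {"commands": [[[0,-0.3,0],[0,0,0]],[[0,-0.6,0],[0,0,0]],[[0,-0.9,0],[0,0,0]],[[0,-1.2,0],[0,0,0]],[[0,-1.2,0],[0,0,0]]]}}

```text
t: 16.63
tool_pos: [0.5681, 0.0559, 0.0742]
tcp_rot: [179.8, 0.1, -7.1]
wrist_force: [0.3, 0.7, -1.4]
width: 0.0178
```

```bash
python3 g.py w6; python3 -c "
from h import *
o=robot.observe();print(o['tool_pos'],o['tcp_rot'],o['wrist_force'])"
```

```text
[0.56856137 0.05790603 0.07447228] [ 1.79939450e+02  2.18138586e-02 -7.00668987e+00] [ 0.19624424  0.40523648 -0.92977159]
```

View pics/w6_top.png

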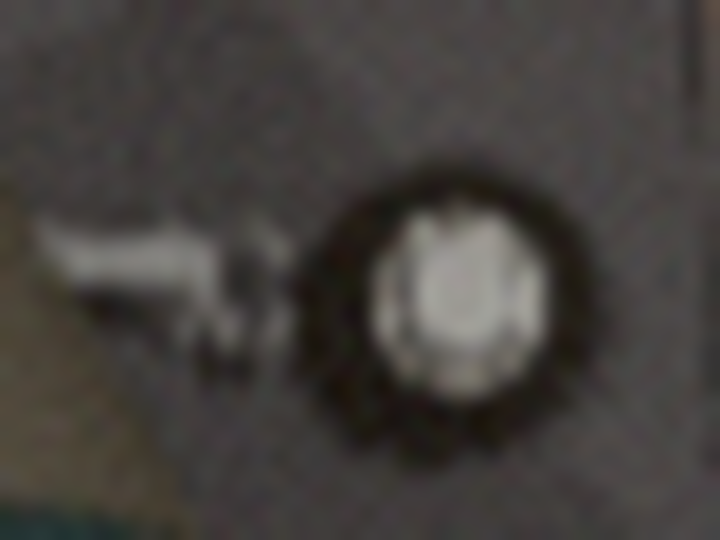

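View pics/w6_side.png

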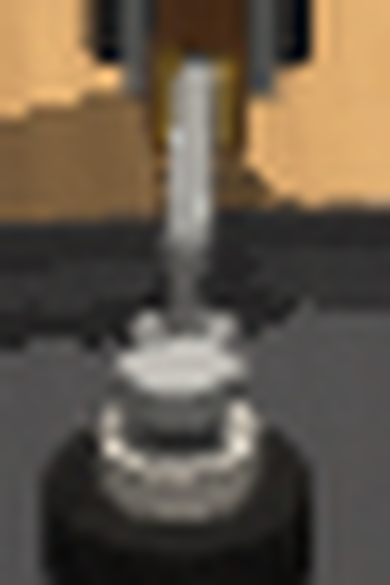

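The clip has left the axle and only the hub ring shows around it. Next I keep drawing.

Emit:
{"api": "send_rows", "payload": {"commands": [[[0,-0.4,0],[0,0,0]],[[0,-0.9,0],[0,0,0]],[[0,-1.5,0],[0,0,0]],[[0,-2.1,0],[0,0,0]],[[0,-2.7,0],[0,0,0]],[[0,-3.2,0],[0,0,0]],[[0,-3.5,0],[0,0,0]],[[0,-3.5,0],[0,0,0]],[[0,-3.5,0],[0,0,0]]]}}

```text
t: 17.48
tool_pos: [0.5728, 0.0927, 0.0744]
tcp_rot: [179.9, 0.0, -7.0]
wrist_force: [0.3, 0.3, -0.7]
width: 0.0177
```

```bash
python3 v.py w7 205,175,295,245 205,155,305,235
```

```text
side scale 8.428571428571429
top scale 7.375
17.5833 [0.57276793 0.09214175 0.07438475] [ 1.79910529e+02  3.16815628e-02 -7.03403164e+00] 0.0175186940916497 [ 0.31110981 -0.00814061  0.16555089]
```

View pics/w7_side.png

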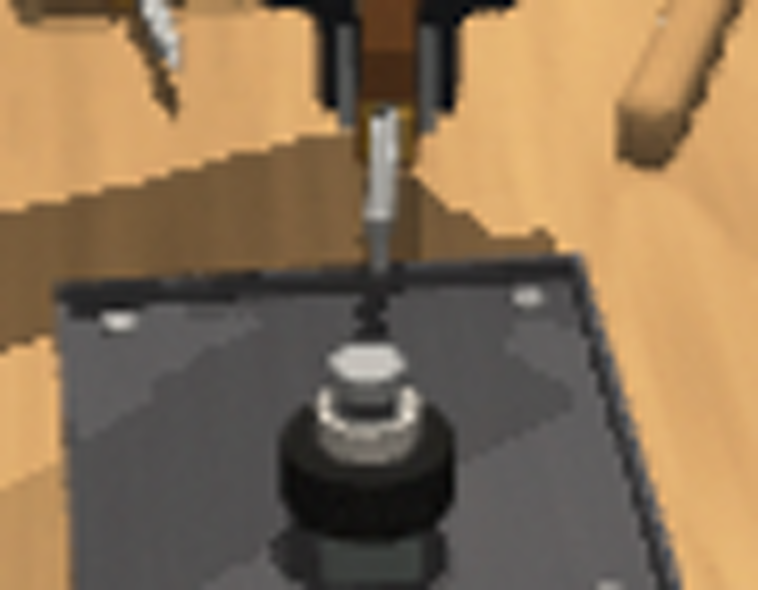

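View pics/w7_top.png

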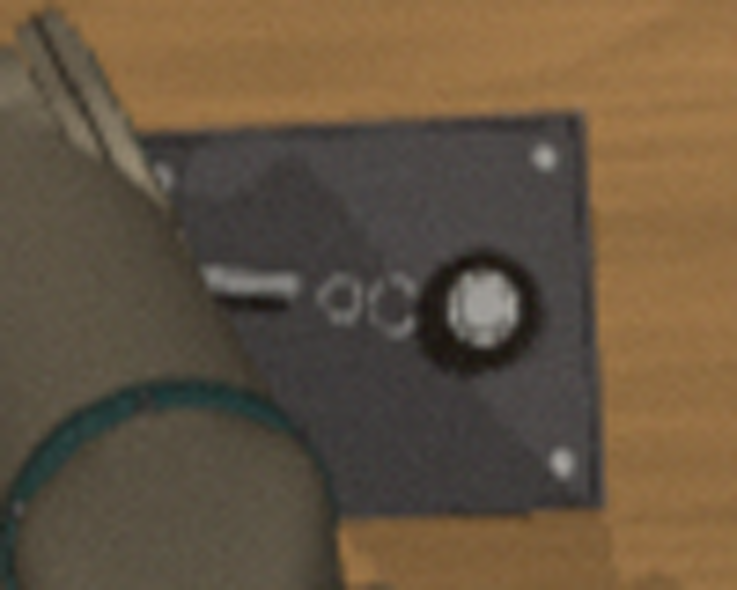

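The clip is lying in the tray in the top view, with its eye near (343,299) and its ring near (395,303). The hook is free. Next I carry the pick back and lay it on the bench.

Emit:
{"api": "send_rows", "payload": {"commands": [[[0,-2,0],[0,0,0]],[[0,-5,0],[0,0,0]],[[0,-8,0],[0,0,0]],[[0,-10,0],[0,0,0]],[[0,-10.9,1],[0,0,0]],[[0,-10.9,2.5],[0,0,0]],[[0,-10.9,3.7],[0,0,0]],[[0,-10.9,4.2],[0,0,0]],[[0,-10.9,4.4],[0,0,0]],[[0,-10.9,4.6],[0,0,0]],[[0,-10.9,4.6],[0,0,0]],[[0,-10.9,4.7],[0,0,0]],[[0,-10.9,4.7],[0,0,0]],[[0,-10.9,4.7],[0,0,0]]]}}

```text
t: 18.75
tool_pos: [0.5864, 0.2002, 0.0277]
tcp_rot: [179.9, -0.0, -7.0]
wrist_force: [-1.0, -0.4, 0.0]
width: 0.0176
```

```bash
python3 v.py w8 195,130,285,210 105,150,225,240
```

```text
side scale 7.375
top scale 6.5
18.85 [0.58630526 0.2002567  0.02759916] [ 1.79925279e+02 -2.13895144e-03 -7.03598803e+00] 0.017328317281926242 [-0.06505174 -0.07795455 -0.14720079]
```

View pics/w8_side.png

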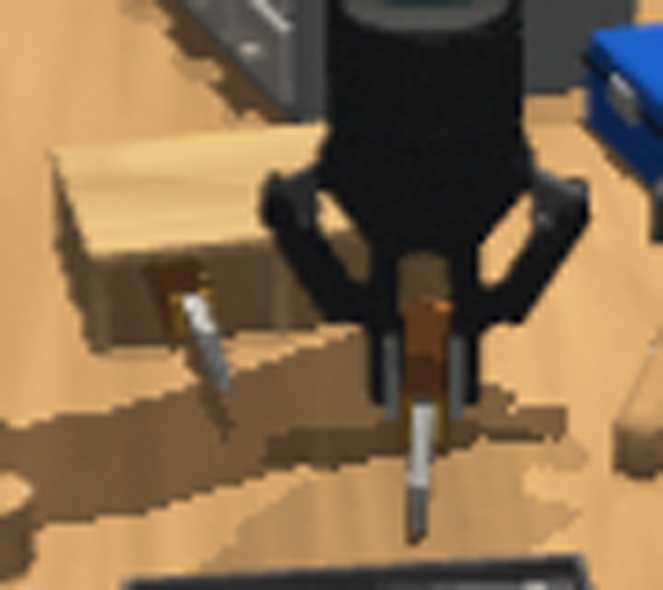

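Emit:
{"api": "send_rows", "payload": {"commands": [[[0,0,0.1],[0,0,0]],[[0,0,0.1],[0,0,0]],[[0,0,0.1],[0,0,0]]]}}

```text
t: 19.1
tool_pos: [0.5865, 0.2004, 0.0268]
tcp_rot: [179.9, -0.0, -7.0]
wrist_force: [0.4, 0.5, 0.4]
width: 0.0178
```

Emit:
{"api": "send_rows", "payload": {"commands": [[[0,0,0],[0,0,0]],[[0,0,0],[0,0,0]],[[0,0,0],[0,0,0]],[[0,0,0],[0,0,0]],[[0,0,-2],[0,0,0]],[[0,0,-5],[0,0,0]],[[0,0,-8],[0,0,0]],[[0,0,-10],[0,0,0]],[[0,0,-10],[0,0,0]]], "gripper": 0.5}}

```text
t: 19.85
tool_pos: [0.5893, 0.2017, 0.1315]
tcp_rot: [-179.8, -0.4, -7.1]
wrist_force: [0.9, 0.8, 0.3]
width: 0.0429
```

```bash
python3 -c "
from h import *
to([.553,-.0745,.14],1.5)"
```

```text
t 19.85 pos [0.5893 0.2017 0.1315] rot [-179.8   -0.4   -7.1] w 0.0429 F [0.9 0.8 0.3]
shift [-0.2, 27.86, -0.94] turn [-0.1, -0.5, -8.6]
```

Emit:
{"api": "send_rows", "payload": {"commands": [[[0,4,-1],[0,0,0]],[[0,8,-1],[0,0,-3]],[[0,12,-1],[0,-0.3,-6]],[[-0.1,16,-1],[0,-0.5,-8.6]],[[-0.2,20,-1],[0,-0.5,-8.6]],[[-0.2,24,-1],[0,-0.5,-8.6]],[[-0.2,27,-1],[0,-0.5,-8.6]],[[-0.2,27.8,-1],[0,-0.5,-8.6]],[[-0.2,27.8,-1],[0,-0.5,-8.6]],[[-0.2,27.8,-1],[0,-0.5,-8.6]],[[-0.2,27.8,-1],[0,-0.5,-8.6]]], "gripper": 1}}

```text
t: 20.77
tool_pos: [0.5534, -0.0714, 0.1405]
tcp_rot: [-179.8, 0.0, 1.7]
wrist_force: [-0.7, 0.4, 0.4]
width: 0.0851
```

```bash
python3 v.py w9 195,130,305,250 105,150,305,240; python3 -c "
from h import *
to([.553,-.0745,.042],1.5)"
```

```text
side scale 4.916666666666667
top scale 3.9
20.8667 [ 0.55349088 -0.07134697  0.14061721] [-1.79785500e+02  9.98315986e-03  1.75633329e+00] 0.08547776282803246 [-0.26214839  0.04089359 -0.03301472]
t 20.87 pos [ 0.5535 -0.0713  0.1406] rot [-179.8    0.     1.8] w 0.0855 F [-0.3  0.  -0. ]
shift [-0.06, 0.35, 9.86] turn [-0.2, 0.0, 0.3]
```

View pics/w9_side.png

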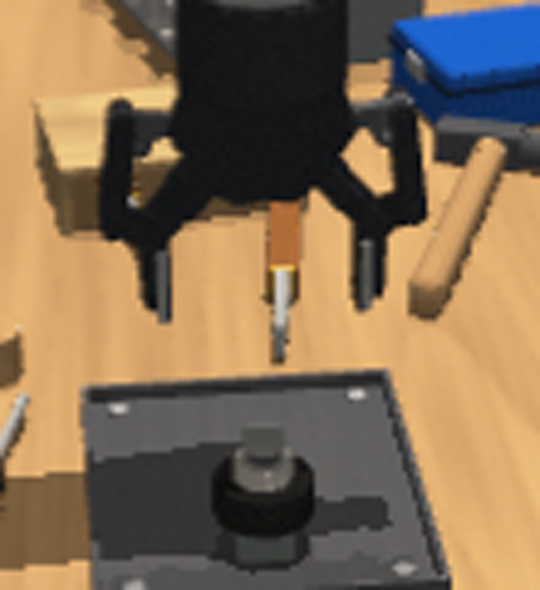

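View pics/w9_top.png

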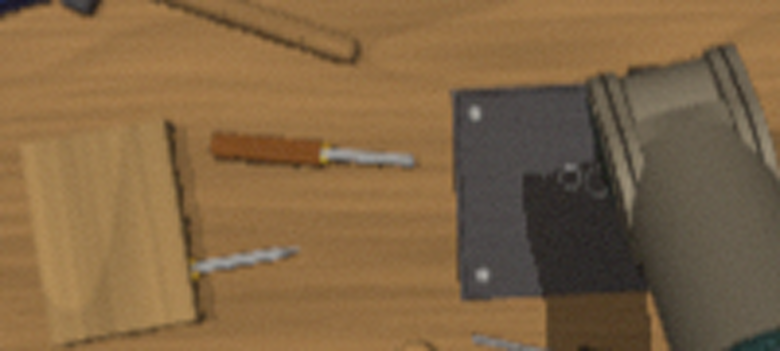

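Emit:
{"api": "send_rows", "payload": {"commands": [[[0,0.3,2.5],[0,0,0]],[[0,0.35,5],[-0.2,0,0]],[[0,0.35,7.5],[-0.2,0,0]],[[0,0.35,9.3],[-0.2,0,0]],[[0,0.35,10.1],[-0.2,0,0]],[[0,0.35,10.2],[-0.2,0,0]],[[0,0.35,10.2],[-0.2,0,0]],[[0,0.35,10.2],[-0.2,0,0]]]}}

```text
t: 21.53
tool_pos: [0.5545, -0.0739, 0.0396]
tcp_rot: [-180.0, -0.1, 1.8]
wrist_force: [-0.9, -0.6, 0.1]
width: 0.0855
```

Emit:
{"api": "send_rows", "payload": {"commands": [[[0,0,0],[0,0,0]],[[0,0,0],[0,0,0]],[[0,0,0],[0,0,0]],[[0,0,0],[0,0,0]],[[0,0,0],[0,0,0]],[[0,0,0],[0,0,0]]], "gripper": 0, "force": 40}}

```text
t: 22.03
tool_pos: [0.5549, -0.0741, 0.0409]
tcp_rot: [180.0, -0.2, 1.8]
wrist_force: [-2.5, 0.1, 8.3]
width: 0.0519
```

```bash
python3 v.py x1 195,150,305,260 105,150,305,240
```

```text
side scale 5.363636363636363
top scale 3.9
22.1333 [ 0.55487299 -0.07403258  0.04094588] [ 1.79993017e+02 -1.65139081e-01  1.78084475e+00] 0.05179916226009626 [-2.53612241  0.146158    8.51990025]
```

View pics/x1_side.png

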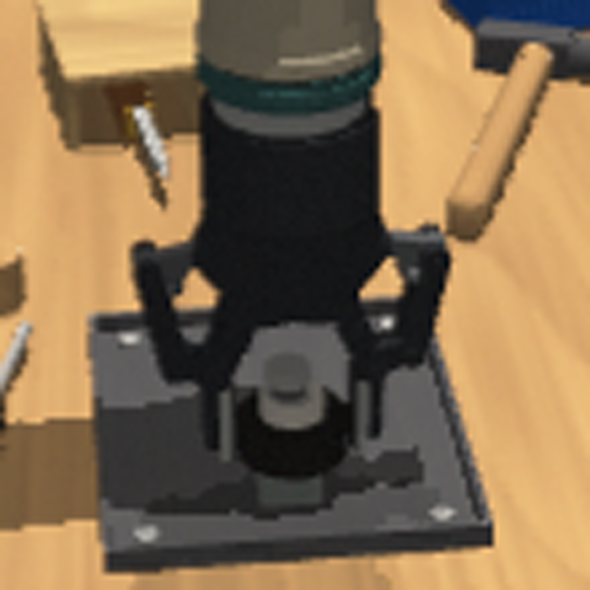

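Emit:
{"api": "send_rows", "payload": {"commands": [[[0,0,-0.5],[0,0,0]],[[0,0,-1.2],[0,0,0]],[[0,0,-2],[0,0,0]],[[0,0,-3],[0,0,0]],[[0,0,-4],[0,0,0]],[[0,0,-5],[0,0,0]],[[0,0,-6],[0,0,0]],[[0,0,-7],[0,0,0]],[[0,0,-7.5],[0,0,0]],[[0,0,-7.5],[0,0,0]]]}}

```text
t: 22.97
tool_pos: [0.5557, -0.0741, 0.1176]
tcp_rot: [180.0, -0.3, 1.8]
wrist_force: [0.4, -0.7, -0.7]
width: 0.052
```

```bash
python3 v.py x2 195,140,305,250 105,150,305,240; python3 -c "
from h import *
to([.535,-.345,.125],-3)"
```

```text
side scale 5.363636363636363
top scale 3.9
23.0667 [ 0.55466575 -0.0740794   0.1160965 ] [179.98849639  -0.18006422   1.77812894] 0.05196917025531374 [ 0.02737689  0.76759886 -1.02106467]
t 23.07 pos [ 0.5547 -0.0741  0.1161] rot [180.   -0.2   1.8] w 0.052 F [ 0.   0.8 -1. ]
shift [-2.8, 27.02, -0.89] turn [0.0, -0.2, 4.8]
```

View pics/x2_side.png

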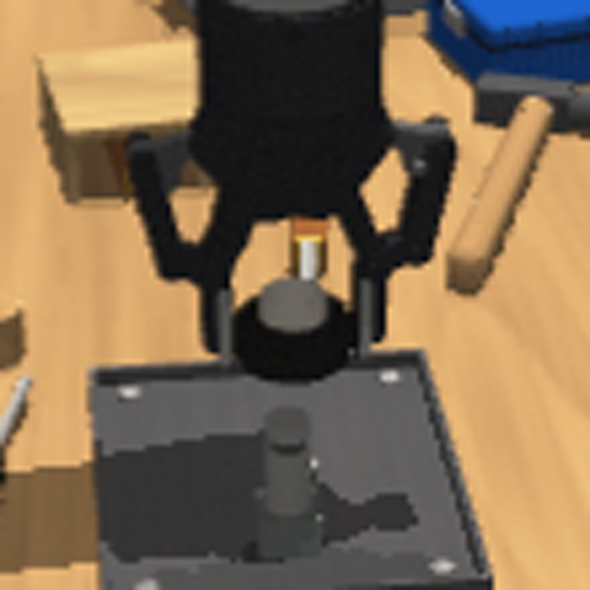

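Emit:
{"api": "send_rows", "payload": {"commands": [[[0,3,-1],[0,0,0]],[[-0.5,6.5,-1],[0,0,1]],[[-1,10,-1],[0,0,2]],[[-1.5,14,-1],[0,0,3]],[[-2,18,-1],[0,-0.2,4]],[[-2.5,21.5,-1],[0,-0.2,4.8]],[[-2.8,24.5,-1],[0,-0.2,4.8]],[[-2.8,26.5,-1],[0,-0.2,4.8]],[[-2.8,27,-1],[0,-0.2,4.8]],[[-2.8,27,-1],[0,-0.2,4.8]],[[-2.8,27,-1],[0,-0.2,4.8]],[[-2.8,27,-1],[0,-0.2,4.8]]]}}

```text
t: 24.07
tool_pos: [0.5355, -0.3421, 0.1257]
tcp_rot: [-179.9, 0.1, -2.9]
wrist_force: [0.4, -0.3, -0.6]
width: 0.0519
```

```bash
python3 v.py x3 185,200,325,370 215,150,405,240; python3 -c "
from h import *
to([.535,-.345,.025],-3)"
```

```text
side scale 3.4705882352941178
top scale 4.105263157894737
24.1667 [ 0.53563015 -0.34255334  0.12604898] [-1.79936706e+02  2.94146491e-02 -2.85097563e+00] 0.05172024194374512 [ 0.11327486 -0.07690258 -1.35937939]
t 24.17 pos [ 0.5356 -0.3426  0.126 ] rot [-179.9    0.    -2.9] w 0.0517 F [ 0.1 -0.1 -1.4]
shift [-0.05, 0.26, 10.1] turn [-0.1, 0.0, 0.1]
```

View pics/x3_side.png

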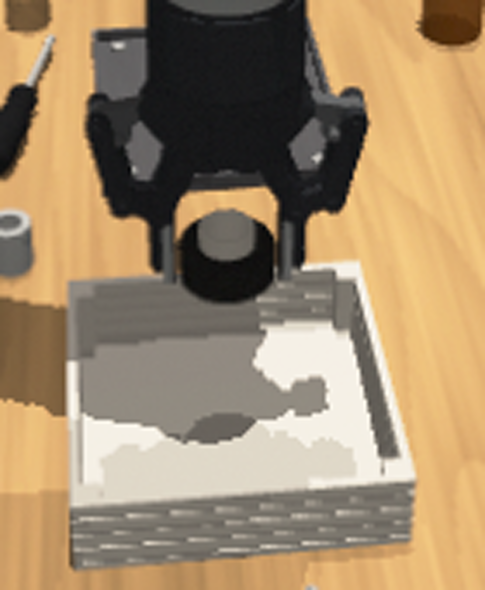

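View pics/x3_top.png

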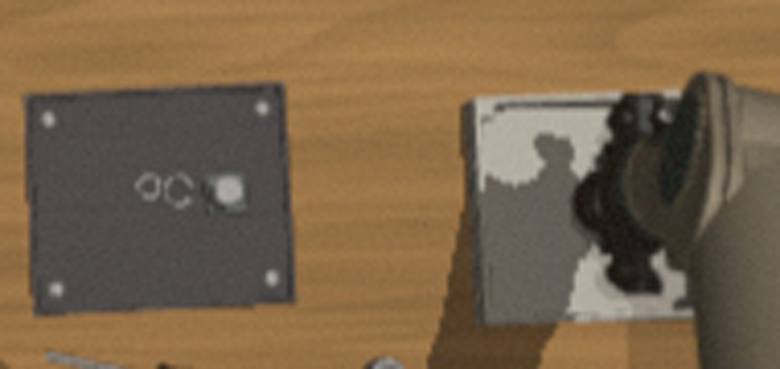

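Emit:
{"api": "send_rows", "payload": {"commands": [[[0,0.2,2],[0,0,0]],[[0,0.2,4.5],[0,0,0]],[[0,0.2,7],[0,0,0]],[[0,0.2,8.8],[0,0,0]],[[0,0.2,9.4],[0,0,0]],[[0,0.2,9.4],[0,0,0]],[[0,0.2,9.4],[0,0,0]],[[0,0.2,9.4],[0,0,0]]]}}

```text
t: 24.83
tool_pos: [0.5367, -0.3446, 0.0335]
tcp_rot: [-180.0, -0.1, -2.8]
wrist_force: [0.3, 0.3, -0.9]
width: 0.0526
```

Emit:
{"api": "send_rows", "payload": {"commands": [[[0,0,0.2],[0,0,0]],[[0,0,0.4],[0,0,0]],[[0,0,0.6],[0,0,0]],[[0,0,0.6],[0,0,0]],[[0,0,0.6],[0,0,0]]]}}

```text
t: 25.25
tool_pos: [0.5366, -0.3446, 0.0275]
tcp_rot: [-180.0, -0.1, -2.8]
wrist_force: [0.2, 0.0, -2.2]
width: 0.0517
```

Emit:
{"api": "send_rows", "payload": {"commands": [[[0,0,0.1],[0,0,0]],[[0,0,0.2],[0,0,0]],[[0,0,0.3],[0,0,0]],[[0,0,0.3],[0,0,0]],[[0,0,0.3],[0,0,0]]]}}

```text
t: 25.67
tool_pos: [0.5365, -0.3445, 0.0244]
tcp_rot: [-180.0, -0.1, -2.8]
wrist_force: [-0.1, 0.6, -1.0]
width: 0.0517
```

```bash
python3 v.py x4 195,240,315,370 215,150,405,240
```

```text
side scale 4.538461538461538
top scale 4.105263157894737
25.7667 [ 0.53660677 -0.3445337   0.02448354] [-1.79986748e+02 -9.44034516e-02 -2.82428617e+00] 0.0518357884960673 [-0.08404729 -0.75005267 -0.96738966]
```

View pics/x4_side.png

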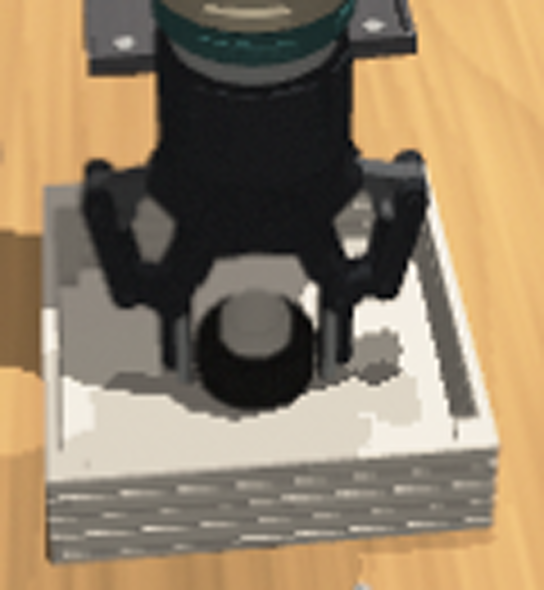

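Emit:
{"api": "send_rows", "payload": {"commands": [[[0,0,0.1],[0,0,0]],[[0,0,0.2],[0,0,0]],[[0,0,0.2],[0,0,0]],[[0,0,0.2],[0,0,0]]]}}

```text
t: 26.1
tool_pos: [0.5366, -0.3445, 0.0224]
tcp_rot: [-180.0, -0.1, -2.8]
wrist_force: [0.3, -0.8, -1.1]
width: 0.0525
```

Emit:
{"api": "send_rows", "payload": {"commands": [[[0,0,0.1],[0,0,0]],[[0,0,0.1],[0,0,0]],[[0,0,0.1],[0,0,0]]]}}

```text
t: 26.35
tool_pos: [0.5367, -0.3446, 0.0221]
tcp_rot: [180.0, -0.1, -2.8]
wrist_force: [-1.1, 0.1, 4.7]
width: 0.0523
```

Contact at TCP z = 22 mm. Next I release and rise.

Emit:
{"api": "send_rows", "payload": {"commands": [[[0,0,0],[0,0,0]],[[0,0,0],[0,0,0]],[[0,0,0],[0,0,0]],[[0,0,0],[0,0,0]],[[0,0,0],[0,0,0]],[[0,0,-1.5],[0,0,0]],[[0,0,-4],[0,0,0]],[[0,0,-7.5],[0,0,0]],[[0,0,-11],[0,0,0]],[[0,0,-14],[0,0,0]],[[0,3,-15],[0,0,0]],[[-4,6,-15],[0,0,0]],[[-6,9,-15],[0,0,0]],[[-8,12,-15],[0,0,0]],[[-10,15,-15],[0,0,0]],[[-12,18,-15],[0,0,0]],[[-12,18,-15],[0,0,0]],[[-12,18,-15],[0,0,0]]], "gripper": 0.8}}

```text
t: 27.85
tool_pos: [0.4047, -0.5213, 0.1726]
tcp_rot: [179.9, -0.1, -3.2]
wrist_force: [0.8, 0.7, -0.3]
width: 0.0681
```

```bash
python3 v.py x5 185,140,325,370 105,110,405,250
```

```text
side scale 2.5652173913043477
top scale 2.6
27.95 [ 0.4083999  -0.51767146  0.17267645] [-1.79974983e+02 -1.69825911e-01 -2.79788809e+00] 0.0684824622236304 [0.43207266 0.20425617 0.67147155]
```

View pics/x5_side.png

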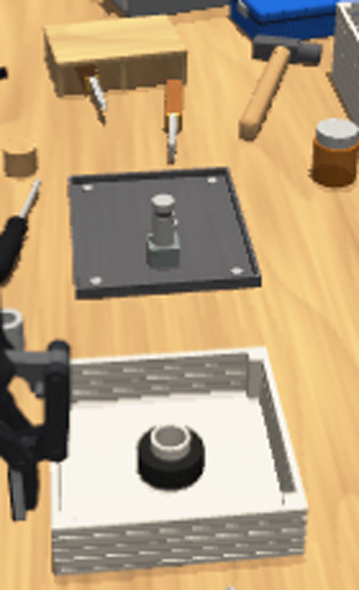

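View pics/x5_top.png

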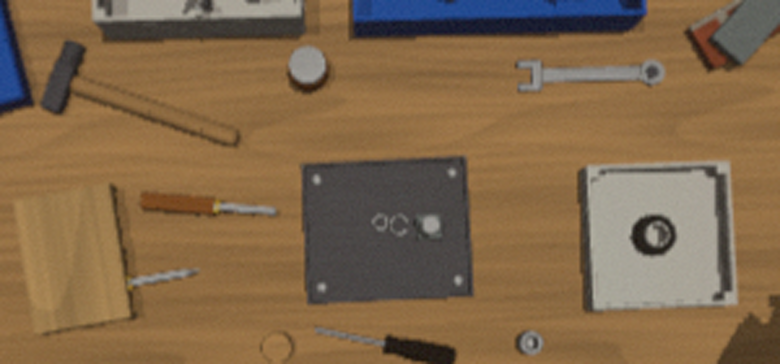

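Everything is in place. The wheel lies flat in the basket, near (653,235) in the top view. The clip is in the tray near (390,224), the pick is on the bench beside it, and the other tools are where they were.

```bash
python3 -c "
from h import *
print(robot.close_job())"
```

```text
the job is handed in; nothing more can be done
None
```

The job is done and handed in at about 28 s of the 70 s allowed. I drew the pick from its rack by the bar, laid it on the bench and took it again by the handle. With the hook in the clip's eye, I pulled the clip off the axle into the tray without the fingers touching it. I then laid the pick down and set the wheel in the basket; the wrist force showed the wheel touching the floor before I let go.

The last pictures from both cameras show the wheel flat in the middle of the basket, and the axle bare. The top picture shows the clip flat in the tray; in the last side picture it is hidden behind the axle. The pick lies flat on the bench about 1 cm or more clear of the tray, and the other tools look unmoved. No wrist force reading passed about 9 N.

The following checks disagreed or failed:
- **Hook position:** the position worked out from the arm was 2 to 4 mm off the pictures, so I corrected it by eye before going into the eye.
- **Network reports:** a few were plainly wrong, such as a second wheel and a pick bar seen on the wrench, and I left them out.

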